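# Draw a filter slide from under the photometer's cover flap and hold it over the light pad

### The arm

A 6-joint arm with a two-finger parallel gripper is mounted at the origin on the work surface; the furniture and walls round the work are solid. World frame = base frame: x ahead of the robot, y to its left, z up, the work surface at z = 0. Lengths are in m, angles in rad, forces in N, time in s.
With the tool pointing down it reaches from about 0.3 to 0.875 m from the base axis. Payload 6.4 kg.
Tool frame: the origin (TCP) lies on the front face of the gripper's body, between the roots of the fingers; the fingertips stand 73 mm ahead of it and the grasp point (between the pads) lies ctrl.pinch_z ahead of it (ctrl.pinch_z is the distance from the TCP to the grasp point, in m); z points along the fingers, x is the direction in which the jaws open and shut, and the axes are right-handed (so a half turn about z gives the same grasp; the last joint's range is limited). The gripper opens to 85 mm and grips with 20 to 120 N. Pads are 22 mm wide; open, the fingers measure 114 mm over their backs; the gripper's body (76 mm by 85 mm) begins 54 mm behind the grasp point. The pads swing forward as they close: fully open they stand 13 mm farther back than shut.
Start: joints at [1.067, 0.181, 1.607, -0, 1.354, -0.206], TCP at [0.169, 0.55, 0.304] pointing down, gripper open.
Joint ranges: [-2.99, 2.99], [-0.89, 2.07], [0.3, 2.58], [-1.14, 4.28], [0, 2.63], [-3.12, 3.12]. Speed limits (rad/s): [2.57, 2.57, 3.01, 3.14, 3.14, 3.14].

### API

Orientations are given as a unit quaternion [w, x, y, z].
In Python, from bench import ctrl gives the robot as it stands.
- The arm moves only by the tool move_arm, never from a script. Its argument "rows" is text: rows parted by semicolons, each of 7 numbers parted by spaces: the shift along the tool's x, y, z in cm, then the turn, a rotation vector about the tool's x, y, z in degrees, then the opening, from 0 (shut) to 1 (fully open). In form: x y z rx ry rz grip; .... A call has 1 to 20 rows; each row shifts and turns the commanded pose from where the row before left it, along the tool's axes as they then stand; what a row does not reach is not made up. A row lasts 1/10 s, in which the tool goes at most 50 mm and 8.59 degrees, less where a joint would pass 70% of its speed; a pose out of reach is approached as far as the arm can. A call with a gripper value outside its range is refused whole. The fingers move at their own pace and stop on an object; the grip force is fixed at half the most. Time passes only in rows, so rows that do not move let the fingers close. It gives the time, the measured TCP pose, the force and the opening at its end, in the units of the state.
- ctrl.get_obs(): the state, without advancing time (a new reading comes with each control period).
- ctrl.camera(name): name is "side" or "top"; returns a dict with "color" (480x640x3 uint8, blue, green, red), "fx", "fy", "cx", "cy" (pixels), "k1" (the pictures are not rectified: a ray, as slopes to the right and down, at radius r is drawn at 1 + k1 r^2 times it, then the intrinsics apply), "rvec" (rotation vector, rad) and "tvec" (3), from world to camera coordinates, as OpenCV has them. Camera axes: x right, y down, z forward; pixel columns grow to the right and rows downward; lengths in m; the calibration is good to about 2 mm. A picture is of the moment at which its call begins. There is no depth.
- ctrl.hand_in(): hands the job in, once; it reports no verdict.
Trained networks look in the newest picture that a camera, given by its name, has taken for a name from the list of things; names that differ only in an ending like _2 or _b are one class to them, and where a whole thing is asked for, a point or a joint stands for the part that bears it (a point fixed in the world has none). Each returns a list of dicts, best first, with "confidence" (0 to 1); they miss things now and then, are a little off and sometimes report something else, mostly with a low value. They report only what shows in the picture. A call takes as long as a camera call. They do not tell look-alikes from the thing itself.
- ctrl.look_for(camera, query): "bbox" ([left, top, right, bottom] in pixels, round what is visible of it).
- ctrl.trace(camera, query): "region" (480x640 bool, what is visible of it) and "bbox" ([left, top, right, bottom] in pixels, round what is visible of it).
The state is a dict: "time_s": time; "q": joint angles; "dq": joint speeds; "joint_efforts": joint torques, N m; "eef_pos": TCP position; "eef_rot": TCP orientation; "wrist_force": force on the tool from outside, world axes, zero at the start; "torque": the same for the moment, N m; "opening": opening from 0.0 (shut) to 1.0 (fully open).
Only numpy, scipy, OpenCV 4.12 (cv2) and the standard library are available. Lean on these libraries where they do the work, as an engineer would, in place of code of your own. Each camera call takes 0.05 s, during which the arm holds its last target.

### The job

The photometer's filters are due for a visual check: swing its cover flap (the one with the bow handle) up until it stands open on its own, then draw the filter slide that has two large round windows (not the one with four small ones) level towards the front, out from under its guide lips, and lift it clear. Finish still holding that slide in the gripper, level and steady, with its windows over the middle of the light pad and about a hand's breadth (10 cm) above it. Leave the flap open, the other slide in its guide and everything else where it stands.

Things in the scene. Friction and masses are not known exactly. Their poses are not given: they have to be found in the camera images.
- reader: Bench filter photometer, white, fixed, 200 deep (x) x 170 wide (y) x 156 mm high. Origin: centre of its underside. x from its front (display, handle) to its back, y to its left, z up; its front faces roughly to the robot. Its body is 110 mm high; that level top is the slides' floor, open to the front edge at x = -100. An optics block, 156 mm high, stands behind x = 38.
- reader_deck (a point): Centre of the slides' floor, in the reader's axes. Two guides, centre lines y = +31 and -31 mm, 49 mm wide, side rails 8 mm high from x = -28 to 38. Lips over the slides' edges from x = 2 to 38 mm, 8 to 12 mm above the floor: a slide can be lifted only once drawn 36 mm to the front; at 50 mm it is safely clear and still on the floor. Chamber walls 39 mm high at y = +-70.
- flap (a joint): Angle of the grey cover flap, 99 long (x) x 162 mm wide with a 43 mm front skirt: 0 closed (hides both slides), grows as it opens up and back, 1.57 upright, stop at 1.95 rad. Starts at 0 to 0.1. A friction hinge (0.2 N m, about 2 N at the handle) keeps it where it is left.
- flap_handle (a point): Middle of the flap's bow handle: round steel bar, 10 mm thick, 68 mm long, along the reader's y, 29 mm of free space between bar and skirt. With the flap closed it lies at x = -96, z = 147 mm in the reader's frame, 37 mm above the floor. It moves on a circle of radius 136 mm about the hinge; the round bar can turn between the fingers meanwhile.
- flap_hinge (a point): Point on the flap's hinge axis, mid-width: x = 40, y = 0, z = 156 mm in the reader's frame. The axis is the reader's y axis. Handle and tabs can also be gripped with the fingers leaning outward, towards the reader's back, by up to 0.5 rad, which keeps the arm back from the column described below.
- slide_two_tab (a point): Tab of the slide with TWO large round windows (25 mm across): point 22 mm above the slide's underside. Tab: upright black block 24 (x) x 12 (y) x 34 mm high in front of the plate; fingers can straddle it, 33 mm free outside, 50 mm to the other tab. x: towards the plate, z up. Loose, 0.09 kg, in the left or right guide; starts at x = -41, y = +-31, z = 132 mm in the reader's frame.
- slide_two_windows (a point): Middle between the two windows of that slide, centre of its aluminium plate, 66 (x) x 45 (y) x 6 mm. Lies 43 mm along the slide's +x from the tab point and 19 mm below it. Same axes. The plate has 2 mm play on each side in its guide.
- slide_four_tab (a point): The same tab point on the other slide, of the same size and shape but with FOUR small round windows (10 mm across) in a row. It lies in the other guide and stays there.
- pad_top (a point): Centre of the top of the light pad: flat lit white panel in an aluminium frame, 100 (x) x 120 (y) x 12 mm, fixed on the worktop, right of the photometer and nearer the robot. z up; the top is 12 mm above the worktop.
- wipes_box: Bystander: cream wipes carton, 86 x 125 x 75 mm, right of the photometer; origin at the centre of its underside.
- bottle_100_1: Bystander: small glass bottle with a blue cap, 56 mm across, 131 mm high, behind the photometer on the left; origin at the centre of its underside.
- flask_250: Bystander: conical glass flask, 81 mm across, 140 mm high, left of the photometer; origin at the centre of its underside. Between it and the robot stands the bench's upright grey column, solid, 1.5 m tall, 110 (x) x 85 (y) mm, fixed with its centre at x = 0.32, y = 0.065 m: keep every link of the arm to the right of it and swing towards the photometer only with the arm drawn in.
- tweezers: Bystander: steel tweezers, 118 mm long, 6 mm high, lying in front of the photometer; origin at the centre of the underside.
Mind the look-alikes: they are no part of the job. Of the things shaped like the part that bears pad_top, the aluminium one is meant.

How it is judged:
By the outcome, as a careful person would: the job done as asked, in the order asked, and still so for the second after the job is handed in, while the arm keeps its last pose, push and grip.
It also fails if it takes over 61 s, if anything falls off the work surface, if the arm or the gripper's body presses on something with over 40 N, if the wrist force passes 120 N, or if a joint passes its speed limit or range.

## Working session

There is one attempt and no reset: what is moved stays moved. The work goes in short steps, Python scripts to look and compute and a tool call to move; the robot and the scene stay as the last step left them, time stands still between calls to the robot, and variables do not carry over. Pictures are saved under pics/ and viewed, and the job is handed in when it is done.

Besides the shell and the picture viewer there is one more tool, called after "Emit:" in YAML: its name, and indented under it one key for each argument. move_arm: Moves the arm, as the interface text tells. Its arguments: {"type":"object","properties":{"rows":{"type":"string"}},"required":["rows"]}

```bash
ls; mkdir -p pics
python3 - <<'E'
from bench import ctrl
import cv2
print(ctrl.get_obs(), ctrl.pinch_z)
for n in("side","top"):
    c=ctrl.camera(n); cv2.imwrite(f"pics/{n}0.png",c["color"]); print(n,{k:v for k,v in c.items() if k!="color"})
E
```

```text
pics
{'time_s': 0.0, 'q': array([ 1.06671215e+00,  1.81546937e-01,  1.60802216e+00,  1.95972633e-06,
        1.35382002e+00, -2.06269225e-01]), 'dq': array([-1.32527352e-03,  1.38353461e-03, -2.18630321e-03, -1.48432809e-03,
        5.74484278e-04,  8.40434419e-05]), 'joint_efforts': array([-1.04422863e-03, -4.44874370e+01, -3.51328182e+01, -4.41444172e-04,
        9.38254700e-03,  5.51962273e-06]), 'eef_pos': array([0.16847283, 0.54930648, 0.3029739 ]), 'eef_rot': array([ 3.73758533e-04,  8.04186361e-01,  5.94376556e-01, -8.16779385e-04]), 'wrist_force': array([ 0.22602582, -0.1035588 , -0.3091336 ]), 'torque': array([ 0.04747442, -0.01247242,  0.07454797]), 'opening': 1.0020174956197667} 0.0539
side {'fx': 498.3652492073446, 'fy': 498.3652492073446, 'cx': 323.4535275556082, 'cy': 236.86886786211073, 'k1': -0.031240084595590988, 'rvec': array([ 1.8379826 , -1.63933038,  0.70905071]), 'tvec': array([-0.24285531,  0.38418709,  0.92913536])}
top {'fx': 466.9638744895628, 'fy': 466.9638744895628, 'cx': 309.1861088769707, 'cy': 237.40543653666245, 'k1': -0.0706016587436363, 'rvec': array([ 2.16998934, -2.16331355,  0.1411221 ]), 'tvec': array([-0.19395693,  0.46523216,  1.21384521])}
```

View pics/side0.png

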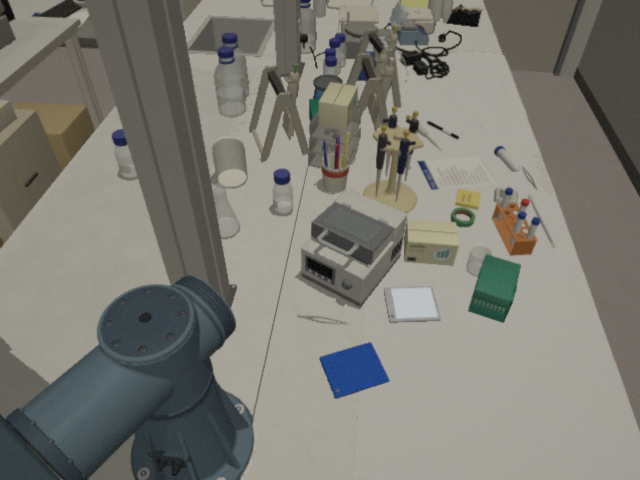

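View pics/top0.png

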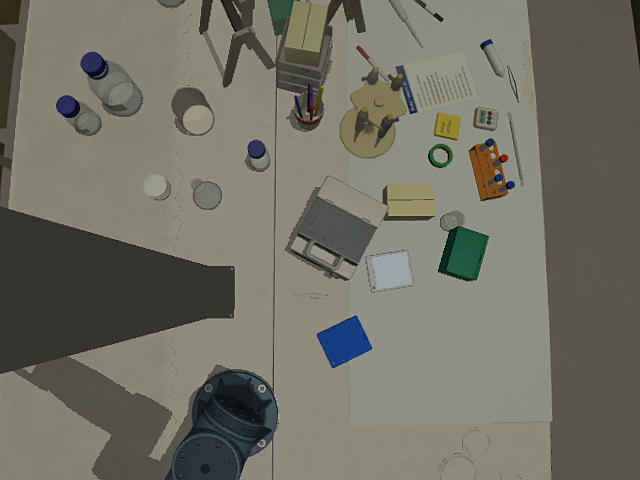

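Run:
```python
from bench import ctrl
for n in("side","top"):
  for q in("reader","flap","flap_handle","pad_top","slide_two_tab","slide_four_tab","wipes_box","flask_250","bottle_100_1","tweezers"):
    try: print(n,q,[(round(d["confidence"],2),[round(float(v)) for v in d["bbox"]]) for d in ctrl.look_for(n,q)][:3])
    except Exception as e: print(n,q,e)
```

```text
side reader [(0.6, [299, 188, 409, 307])]
side flap [(0.83, [312, 204, 394, 265])]
side flap_handle [(0.77, [312, 202, 396, 264])]
side pad_top [(0.68, [382, 288, 440, 321]), (0.67, [319, 342, 388, 395])]
side slide_two_tab [(0.6, [404, 217, 459, 265]), (0.41, [301, 189, 407, 306])]
side slide_four_tab [(0.64, [379, 287, 440, 321])]
side wipes_box [(0.55, [406, 216, 463, 265])]
side flask_250 [(0.89, [211, 182, 240, 237])]
side bottle_100_1 [(0.67, [270, 173, 294, 213])]
side tweezers [(0.74, [300, 312, 345, 322])]
top reader [(0.86, [289, 176, 391, 281])]
top flap [(0.91, [297, 196, 375, 272])]
top flap_handle [(0.83, [296, 196, 375, 270])]
top pad_top [(0.67, [364, 251, 414, 291]), (0.57, [317, 312, 374, 368])]
top slide_two_tab []
top slide_four_tab []
top wipes_box [(0.64, [382, 183, 435, 223])]
top flask_250 [(0.88, [191, 175, 222, 208])]
top bottle_100_1 [(0.95, [249, 141, 268, 171]), (0.42, [292, 175, 392, 283])]
top tweezers []
```

```bash
cat > lib.py <<'E'
import numpy as np, cv2, json, pickle, os
def save(c,n): pickle.dump(c,open(f"pics/{n}.pkl","wb")); cv2.imwrite(f"pics/{n}.png",c["color"])
def load(n): return pickle.load(open(f"pics/{n}.pkl","rb"))
def K(c): return np.array([[c["fx"],0,c["cx"]],[0,c["fy"],c["cy"]],[0,0,1]])
def D(c): return np.array([c["k1"],0,0,0,0.])
def proj(c,P): return cv2.projectPoints(np.atleast_2d(np.asarray(P,float)),c["rvec"],c["tvec"],K(c),D(c))[0].reshape(-1,2)
def ray(c,uv):
    n=cv2.undistortPoints(np.asarray(uv,float).reshape(-1,1,2),K(c),D(c)).reshape(-1,2)
    R=cv2.Rodrigues(c["rvec"])[0]; o=-R.T@c["tvec"]
    return o,np.c_[n,np.ones(len(n))]@R
def onz(c,uv,z):
    o,d=ray(c,uv); return o+d*((z-o[2])/d[:,2])[:,None]
def tri(cs,uvs):
    A=np.zeros((3,3));b=np.zeros(3)
    for c,uv in zip(cs,uvs):
        o,d=ray(c,[uv]); d=d[0]/np.linalg.norm(d[0]); M=np.eye(3)-np.outer(d,d); A+=M;b+=M@o
    return np.linalg.solve(A,b)
def crop(n,out,x0,y0,x1,y1,s):
    im=cv2.imread(f"pics/{n}.png")[y0:y1,x0:x1]; cv2.imwrite(f"pics/{out}.png",cv2.resize(im,None,fx=s,fy=s,interpolation=cv2.INTER_CUBIC))
E
python3 - <<'E'
from lib import *; from bench import ctrl
for n in("side","top"):
    c=ctrl.camera(n); save(c,n+"1"); R=cv2.Rodrigues(c["rvec"])[0]; print(n,-R.T@c["tvec"])
    for q in("reader","pad_top","flap"):
        r=ctrl.trace(n,q); pickle.dump(r,open(f"pics/tr_{n}_{q}.pkl","wb")); print(q,[(d["confidence"],d["bbox"]) for d in r])
crop("side1","s1c",290,170,470,330,4); crop("top1","t1c",270,160,430,300,5)
print([a for a in dir(ctrl) if a[0]!='_'])
E
```

```text
side [-0.37194343 -0.2709449   0.92634652]
reader [(0.81, [302.5, 189.3, 407.0, 306.3])]
pad_top [(0.97, [381.5, 285.7, 437.4, 322.3]), (0.64, [320.4, 342.5, 390.8, 398.4])]
flap [(0.75, [310.7, 207.3, 396.8, 266.1])]
top [ 0.32007197 -0.17719241  1.26239345]
reader [(0.68, [295.6, 196.3, 377.3, 270.9]), (0.59, [290.8, 176.0, 390.4, 280.2])]
pad_top [(0.96, [367.1, 250.9, 415.4, 292.2]), (0.94, [315.7, 313.6, 373.7, 366.7])]
flap [(0.72, [297.5, 195.0, 375.7, 268.3])]
['MotionError', 'camera', 'get_obs', 'hand_in', 'look_for', 'pinch_z', 'trace']
```

View pics/s1c.png

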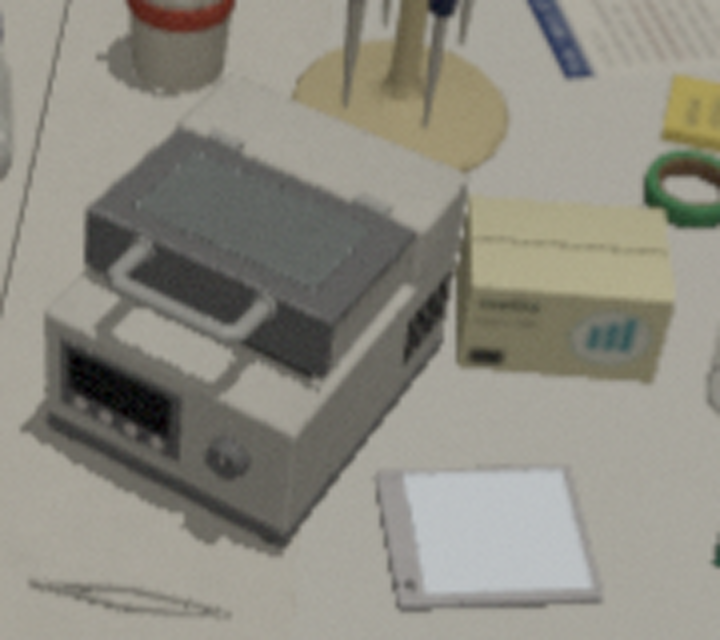

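View pics/t1c.png

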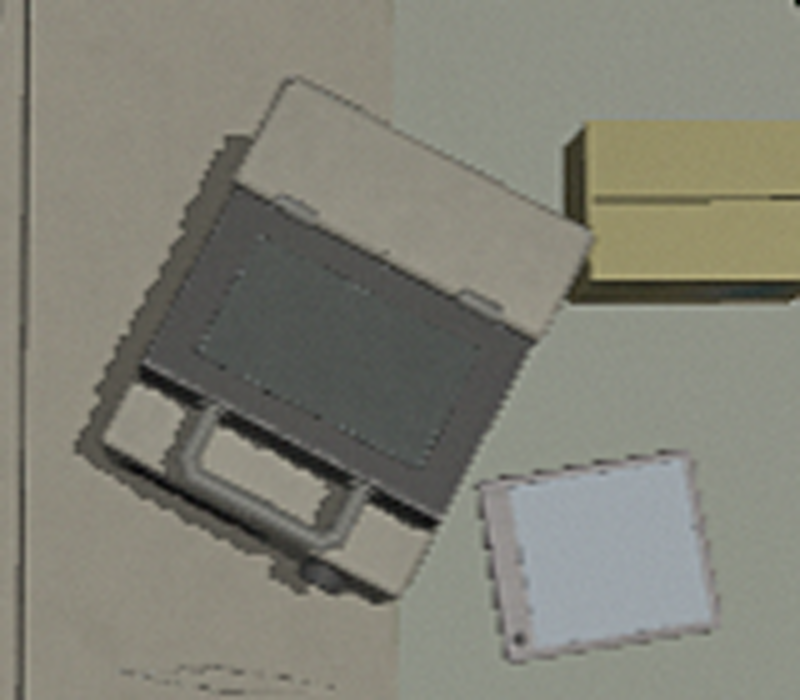

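```bash
cat > fit1.py <<'E'
from lib import *
from scipy.optimize import least_squares
t=load("top1");s=load("side1")
T=lambda a:np.array(a)/5+[270,160]; S=lambda a:np.array(a)/4+[290,170]
obs=[(t,(100,85,156),T((290,76))),(t,(100,-85,156),T((596,236))),(t,(38,85,156),T((236,184))),(t,(38,-85,156),T((540,341))),
(t,(-100,85,110),T((105,441))),(t,(-100,-85,110),T((396,601))),
(s,(100,-85,156),S((467,181))),(s,(100,85,156),S((228,80))),(s,(-100,-85,110),S((292,436))),(s,(-100,85,110),S((46,315)))]
def tf(p,P): c,s_=np.cos(p[2]),np.sin(p[2]); P=np.atleast_2d(P)/1e3; return np.c_[p[0]+c*P[:,0]-s_*P[:,1],p[1]+s_*P[:,0]+c*P[:,1],P[:,2]]
f=lambda p:np.concatenate([proj(c,tf(p,P))[0]-uv for c,P,uv in obs])
if __name__=="__main__":
    r=least_squares(f,[.6,-.1,-.5]);print("reader",r.x,np.round(r.fun.reshape(-1,2),1).tolist())
    for P in [(-96,0,147),(-41,31,132),(-41,-31,132)]: print(P,tf(r.x,P))
    # pad
    pt=onz(t,T([(480,486),(690,452),(718,630),(510,662)]),.012); ps=onz(s,S([(378,472),(568,466),(602,600),(400,607)]),.012)
    for p in(pt,ps): print("pad",np.round(p,4).tolist(),p.mean(0),np.linalg.norm(np.diff(p,axis=0),axis=1))
    # handle middle, triangulated
    h=tri([t,s],[T((268,500)),S((180,305))]); print("handle tri",h)
    np.save("reader.npy",r.x)
    R=tf(r.x,[(a,b,0) for a in(-100,100) for b in(-85,85)]);print(R)
E
python3 fit1.py
```

```text
reader [ 0.47500989 -0.26434618 -0.48488117] [[-0.2, -0.0], [0.9, 0.5], [-1.3, 0.5], [0.5, 1.9], [-1.6, 1.2], [1.1, 1.4], [1.8, -2.6], [0.1, -3.4], [0.7, -0.4], [-1.3, -2.0]]
(-96, 0, 147) [[ 0.39007578 -0.21960027  0.147     ]]
(-41, 31, 132) [[ 0.45318515 -0.21780931  0.132     ]]
(-41, -31, 132) [[ 0.42428675 -0.27266259  0.132     ]]
pad [[0.4148, -0.3457, 0.012], [0.4334, -0.46, 0.012], [0.3376, -0.4732, 0.012], [0.3206, -0.3608, 0.012]] [ 0.37658701 -0.40992524  0.012     ] [0.11579569 0.09675346 0.1136615 ]
pad [[0.4093, -0.3465, 0.012], [0.4276, -0.4602, 0.012], [0.3299, -0.4748, 0.012], [0.3117, -0.3609, 0.012]] [ 0.36963553 -0.41059157  0.012     ] [0.11511421 0.0988094  0.11529499]
handle tri [ 0.39719746 -0.22501081  0.1508782 ]
[[ 0.34691808 -0.29293794  0.        ]
 [ 0.42615563 -0.14253378  0.        ]
 [ 0.52386415 -0.38615859  0.        ]
 [ 0.6031017  -0.23575443  0.        ]]
```

```bash
sed -i 's#^T=lambda.*#T=lambda a:(np.array(a)+.5)/5-.5+[270,160]; S=lambda a:(np.array(a)+.5)/4-.5+[290,170]#' fit1.py; python3 fit1.py
cat > wire.py <<'E'
from lib import *; from fit1 import tf
def wire(n,out,p,x0,y0,x1,y1,s,pad=None,offs=(0,0),segs=None):
    c=load(n); im=cv2.resize(c["color"][y0:y1,x0:x1],None,fx=s,fy=s,interpolation=cv2.INTER_CUBIC)
    L=[]
    for a in(-85,85):
        L+=[((-100,a,110),(38,a,110)),((38,a,110),(38,a,156)),((38,a,156),(100,a,156)),((-100,a,0),(-100,a,110)),((-100,a,0),(100,a,0)),((100,a,0),(100,a,156))]
    for P in((-100,0),(-100,110),(38,156),(100,156)): L.append(((P[0],-85,P[1]),(P[0],85,P[1])))
    L+=[((-96,-34,147),(-96,34,147))]
    W=[tf(p,np.array(l,float)) for l in L]
    if pad is not None:
        q=[(-50,-60),(50,-60),(50,60),(-50,60)]
        for z in(0,12):
            A=tf(pad,[(a,b,z) for a,b in q]); W+=[A[[i,(i+1)%4]] for i in range(4)]
    for w in W:
        u=(proj(c,w)+offs-[x0,y0]+.5)*s-.5
        cv2.line(im,tuple(np.int32(u[0]*8)),tuple(np.int32(u[1]*8)),(0,0,255),1,cv2.LINE_AA,3)
    cv2.imwrite(f"pics/{out}.png",im)
E
python3 - <<'E'
from wire import *
p=np.load("reader.npy"); pad=[.374,-.410,-.16]
wire("side1","ws",p,290,170,470,330,4,pad); wire("top1","wt",p,270,160,430,300,5,pad)
E
```

```text
reader [ 0.47603037 -0.26338959 -0.48481849] [[-0.2, -0.0], [0.9, 0.4], [-1.3, 0.5], [0.5, 1.9], [-1.6, 1.2], [1.1, 1.4], [1.7, -2.6], [0.2, -3.3], [0.7, -0.5], [-1.3, -1.9]]
(-96, 0, 147) [[ 0.39109345 -0.218649    0.147     ]]
(-41, 31, 132) [[ 0.45420271 -0.21685408  0.132     ]]
(-41, -31, 132) [[ 0.42530775 -0.27170918  0.132     ]]
pad [[0.4158, -0.3447, 0.012], [0.4345, -0.4589, 0.012], [0.3387, -0.4721, 0.012], [0.3216, -0.3597, 0.012]] [ 0.37765988 -0.40886061  0.012     ] [0.11579708 0.09676692 0.11366152]
pad [[0.4104, -0.3456, 0.012], [0.4287, -0.4593, 0.012], [0.3308, -0.474, 0.012], [0.3127, -0.3601, 0.012]] [ 0.37064606 -0.40973986  0.012     ] [0.11518775 0.09894157 0.11536366]
handle tri [ 0.39814511 -0.22407356  0.15098149]
[[ 0.34794036 -0.29198937  0.        ]
 [ 0.42716848 -0.14158025  0.        ]
 [ 0.52489227 -0.38519893  0.        ]
 [ 0.60412039 -0.2347898   0.        ]]
```

View pics/ws.png

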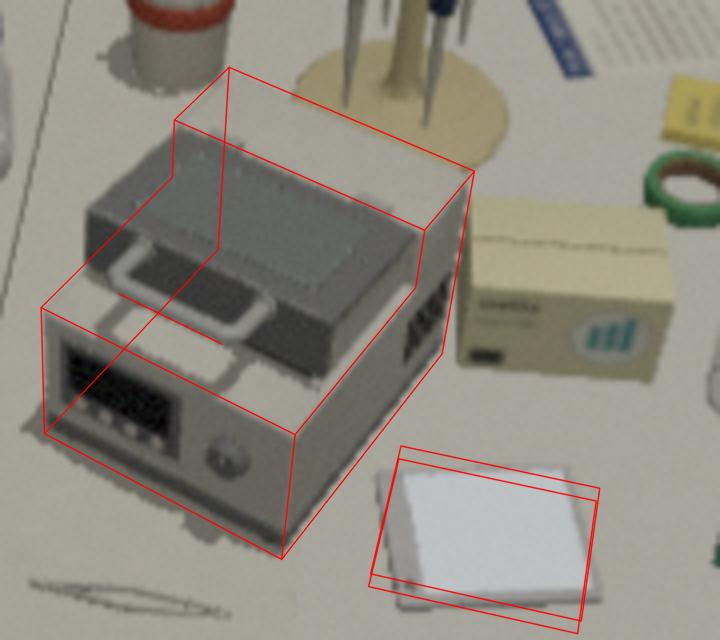

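View pics/wt.png

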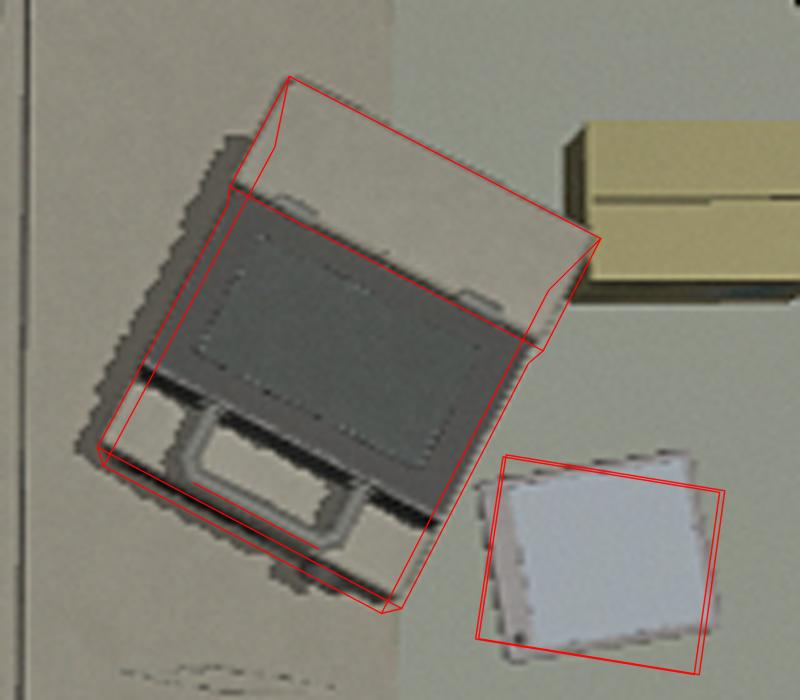

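```bash
cat > fit2.py <<'E'
from fit1 import *
from wire import wire
def f2(p):
    o={id(t):p[3:5],id(s):p[5:7]}
    return np.concatenate([np.concatenate([proj(c,tf(p,P))[0]+o[id(c)]-uv for c,P,uv in obs]),p[3:]/1.0])
r=least_squares(f2,[.476,-.263,-.485,0,0,0,0],loss="soft_l1");print(r.x,np.round(f2(r.x)[:20].reshape(-1,2),1).tolist())
padT=T([(480,486),(690,452),(718,630),(510,662)]);padS=S([(378,472),(568,466),(602,600),(400,607)])
q=[(50,60,12),(50,-60,12),(-50,-60,12),(-50,60,12)]
g=lambda p:np.concatenate([(proj(t,tf(p,q))+p[3:5]-padT).ravel(),(proj(s,tf(p,q))+p[5:7]-padS).ravel(),p[3:]])
r2=least_squares(g,[.374,-.41,.16,0,0,0,0],loss="soft_l1");print(r2.x,np.round(g(r2.x),1))
wire("side1","ws",r.x[:3],290,170,470,330,4,r2.x[:3],r.x[5:7]); wire("top1","wt",r.x[:3],270,160,430,300,5,r2.x[:3],r.x[3:5])
np.save("reader.npy",r.x[:3])
E
python3 fit2.py
```

```text
[ 0.47732431 -0.26294563 -0.48707612  0.11346405 -0.28655803 -0.15610122
  2.1557685 ] [[-0.2, -0.9], [0.8, -0.3], [-1.3, -0.4], [0.4, 1.2], [-1.7, 0.3], [0.9, 0.6], [1.4, -0.7], [-0.0, -1.5], [0.2, 1.2], [-1.6, -0.3]]
[ 0.37513838 -0.40964499  0.15906575 -0.14187181 -0.66348336  0.04737741
  1.3043834 ] [-0.9 -0.4  0.6 -0.5  1.6  0.6 -0.6  1.4 -1.2 -0.3  0.6 -0.3  1.2 -0.2
 -0.7 -0.1 -0.1 -0.7  0.   1.3]
```

View pics/ws.png

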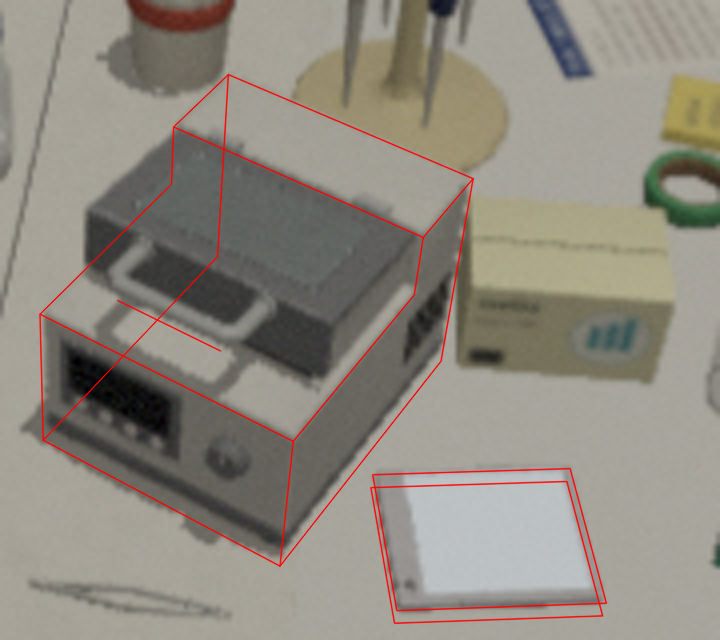

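View pics/wt.png

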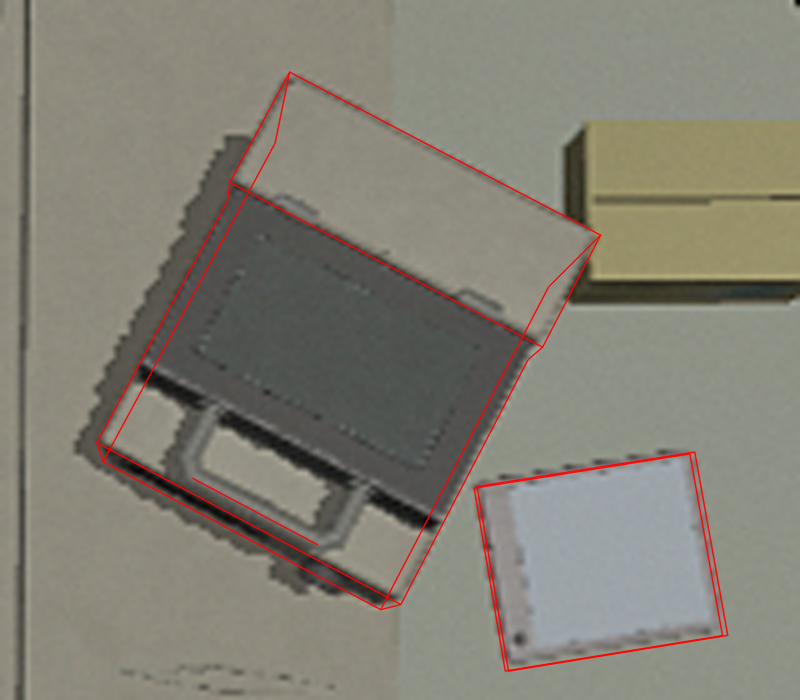

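Emit:
move_arm:
  rows: "-5 0 -4 0 0 0 0.35; -5 0 -4 0 0 0 0.35; 0 0 0 0 0 0 0.35"

```text
time_s: 1.8
eef_pos: [0.1453, 0.474, 0.3712]
eef_rot: [-0.001, 0.804, 0.594, 0.003]
wrist_force: [0.4, 0.5, 0.5]
opening: 0.513
```

```bash
cat > o.py <<'E'
from bench import ctrl; import numpy as np, json
o=ctrl.get_obs(); np.set_printoptions(precision=4,suppress=True)
for k in("time_s","q","eef_pos","eef_rot","wrist_force","opening"): print(k,o[k])
open("log.jsonl","a").write(json.dumps({k:np.asarray(o[k]).tolist() for k in o})+"\n")
E
python3 o.py
```

```text
time_s 1.8
q [ 1.0335 -0.0556  1.7204 -0.0002  1.4699 -0.2398]
eef_pos [0.1453 0.474  0.3712]
eef_rot [-0.0012  0.8041  0.5945  0.0032]
wrist_force [0.3621 0.5416 0.5224]
opening 0.513244639916101
```

Emit:
move_arm:
  rows: "0 0 0 8 0 0 0.35; 0 0 0 8 0 0 0.35; 0 0 0 0 0 0 0.35"

```text
time_s: 2.1
eef_pos: [0.1474, 0.4746, 0.3655]
eef_rot: [-0.112, 0.797, 0.587, -0.083]
wrist_force: [0.3, -0.5, -0.4]
opening: 0.351
```

```bash
python3 o.py
```

```text
time_s 2.1
q [ 0.8963 -0.027   1.7234  0.2608  1.5518 -0.392 ]
eef_pos [0.1474 0.4746 0.3655]
eef_rot [-0.1124  0.7974  0.587  -0.0835]
wrist_force [ 0.2956 -0.4799 -0.4322]
opening 0.35081531832789925
```

Emit:
move_arm:
  rows: "0 0 0 -8 0 0 0.35; 0 0 0 -8 0 0 0.35; 0 0 0 0 8 0 0.35; 0 0 0 0 8 0 0.35; 0 0 0 0 0 0 0.35"

```text
time_s: 2.6
eef_pos: [0.1443, 0.4737, 0.3654]
eef_rot: [-0.082, 0.796, 0.589, 0.113]
wrist_force: [-0.7, -0.9, -1.2]
opening: 0.349
```

```bash
python3 o.py
```

```text
time_s 2.6
q [ 0.9971 -0.2111  1.8884  0.0791  1.1952 -0.2961]
eef_pos [0.1443 0.4737 0.3654]
eef_rot [-0.0821  0.796   0.589   0.1127]
wrist_force [-0.6644 -0.9123 -1.1613]
opening 0.3491841763935768
```

```bash
cat > kin.py <<'E'
import numpy as np, json
from scipy.optimize import least_squares
from scipy.spatial.transform import Rotation as Ro
X,Y,Z=np.eye(3)
def rot(a,t): return Ro.from_rotvec(a*t).as_matrix()
def chain(q,k):
    # z up, r forward = X, pitch about +Y moves Z->X ; returns list of joint points & R
    h,r0,d1,L1,d2,e,L2,d3,w,lt=k
    R=rot(Z,q[0]); p=np.array([0,0,h])+R@(r0*X); pts=[np.zeros(3),p]
    p=p+R@(d1*Y); pts.append(p)
    R=R@rot(Y,q[1]); p=p+R@(L1*Z); pts.append(p)
    p=p+R@(d2*Y)
    R=R@rot(Y,q[2]); p=p+R@(e*X); pts.append(p); p=p+R@(L2*Z+d3*Y); pts.append(p)
    R=R@rot(Z,q[3])@rot(Y,q[4]); p=p+R@(w*X+lt*Z); R=R@rot(Z,q[5]); pts.append(p)
    return pts,R
def resid(k,data):
    out=[]
    for q,pos,quat in data:
        pts,R=chain(q,k[:10]); out.append((pts[-1]-pos)*10)
        Rm=Ro.from_quat(np.r_[quat[1:],quat[0]]).as_matrix()
        out.append(Ro.from_matrix(R@rot(Z,k[10])@Rm.T).as_rotvec())
    return np.concatenate(out)
def data():
    D=[json.loads(l) for l in open("log.jsonl")]
    return [(np.array(d["q"]),np.array(d["eef_pos"]),np.array(d["eef_rot"])) for d in D]+[(np.array([1.06671215,.181546937,1.60802216,0,1.35382,-.206269]),np.array([.16847283,.54930648,.3029739]),np.array([3.737e-4,.804186,.594377,-.000817]))]
if __name__=="__main__":
    best=None
    for yaw in(0,np.pi/2,np.pi,-np.pi/2):
        k0=np.array([.2,0,.12,.4,0,0,.4,0,0,.2,yaw])
        reg=lambda k:np.r_[resid(k,data()),1e-3*(k[:10]-k0[:10])]
        r=least_squares(reg,k0)
        if best is None or r.cost<best.cost: best=r
    np.set_printoptions(precision=4,suppress=True); print(best.cost,best.x); print(resid(best.x,data()).reshape(-1,6)); np.save("kin.npy",best.x)
E
python3 kin.py
```

```text
1.8451681111308073e-08 [ 0.3134 -0.      0.1193  0.4382 -0.0007  0.0855  0.5145 -0.0007  0.
  0.2463  3.1416]
[[-0.  0.  0. -0. -0.  0.]
 [ 0.  0. -0.  0. -0.  0.]
 [-0.  0.  0. -0. -0.  0.]
 [ 0. -0.  0. -0. -0. -0.]]
```

Run:
```python
from lib import *; from kin import *
k=np.load("kin.npy"); q=[1.06671215,.181546937,1.60802216,0,1.35382,-.206269]
for n in("side1","top1"):
    c=load(n); im=c["color"].copy()
    for d1,col in((.118,(0,0,255)),(.2,(0,255,0)),(0,(255,255,0))):
        kk=k.copy(); kk[2]=d1; kk[4]=.118-d1; kk[7]=0
        pts,_=chain(q,kk); u=proj(c,pts); print(n,d1,u.round().tolist())
        for a,b in zip(u[:-1],u[1:]):
            try: cv2.line(im,tuple(np.int32(np.clip(a,-5000,5000))),tuple(np.int32(np.clip(b,-5000,5000))),col,1)
            except Exception as e: print(e)
    cv2.imwrite(f"pics/k_{n}.png",im)
a=cv2.imread("pics/k_side1.png");b=cv2.imread("pics/k_top1.png")
cv2.imwrite("pics/kk.png",np.hstack([a[240:,:400],b[240:,:400]]))
```

```text
Traceback (most recent call last):
  File "kin.py", line 8, in chain
    h,r0,d1,L1,d2,e,L2,d3,w,lt=k
    ^^^^^^^^^^^^^^^^^^^^^^^^^^
ValueError: too many values to unpack (expected 10)
```

```bash
sed -i 's/lt=k$/lt=k[:10]/' kin.py
python3 - <<'E'
from lib import *; from kin import *
k=np.load("kin.npy"); q=[1.06671215,.181546937,1.60802216,0,1.35382,-.206269]
for n in("side1","top1"):
    c=load(n); im=c["color"].copy()
    for d1,col in((.118,(0,0,255)),(.2,(0,255,0)),(0,(255,255,0))):
        kk=k.copy(); kk[2]=d1; kk[4]=.118-d1; kk[7]=0
        pts,_=chain(q,kk); u=proj(c,pts); print(n,d1,u.round().tolist())
        for a,b in zip(u[:-1],u[1:]):
            cv2.line(im,tuple(np.int32(np.clip(a,-5000,5000))),tuple(np.int32(np.clip(b,-5000,5000))),col,1)
    cv2.imwrite(f"pics/k_{n}.png",im)
a=cv2.imread("pics/k_side1.png");b=cv2.imread("pics/k_top1.png")
cv2.imwrite("pics/kk.png",np.hstack([a[240:,:400],b[240:,:400]]))
E
```

```text
side1 0.118 [[194.0, 441.0], [157.0, 348.0], [88.0, 411.0], [-148.0, 87.0], [-80.0, 181.0], [-196.0, 119.0], [-103.0, 239.0]]
side1 0.2 [[194.0, 441.0], [157.0, 348.0], [32.0, 462.0], [-277.0, 136.0], [-80.0, 181.0], [-196.0, 119.0], [-103.0, 239.0]]
side1 0 [[194.0, 441.0], [157.0, 348.0], [157.0, 348.0], [-4.0, 36.0], [-80.0, 181.0], [-196.0, 119.0], [-103.0, 239.0]]
top1 0.118 [[235.0, 414.0], [213.0, 455.0], [183.0, 507.0], [27.0, 639.0], [75.0, 603.0], [-150.0, 382.0], [-45.0, 362.0]]
top1 0.2 [[235.0, 414.0], [213.0, 455.0], [163.0, 544.0], [-3.0, 694.0], [75.0, 603.0], [-150.0, 382.0], [-45.0, 362.0]]
top1 0 [[235.0, 414.0], [213.0, 455.0], [213.0, 455.0], [75.0, 551.0], [75.0, 603.0], [-150.0, 382.0], [-45.0, 362.0]]
```

View pics/kk.png

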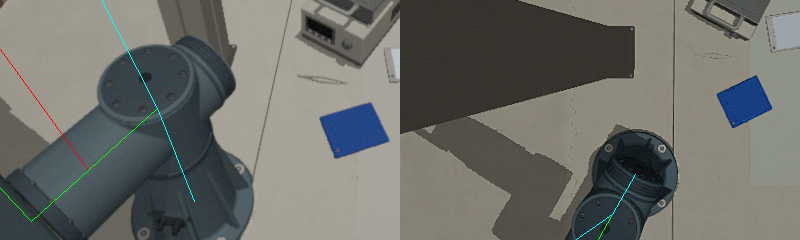

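```bash
cat > plan.py <<'E'
from kin import *
k=np.load("kin.npy"); np.set_printoptions(precision=3,suppress=True)
LIM=np.array([[-2.99,2.99],[-.89,2.07],[.3,2.58],[-1.14,4.28],[0,2.63],[-3.12,3.12]]); V=np.array([2.57,2.57,3.01,3.14,3.14,3.14])*.07
def fk(q): pts,R=chain(q,k); return pts[-1],R@rot(Z,k[10])
def ik(p,R,q0):
    def f(q):
        a,B=fk(q); return np.r_[(a-p)*5,Ro.from_matrix(B@R.T).as_rotvec(),1e-5*(q-q0)]
    r=least_squares(f,np.clip(q0,LIM[:,0]+1e-3,LIM[:,1]-1e-3),bounds=(LIM[:,0],LIM[:,1]),xtol=1e-12,ftol=1e-12); return r.x,np.abs(f(r.x)).max()
def caps(q):
    c,s=np.cos(q[0]),np.sin(q[0]); lat=np.array([-s,c,0]); pts,R=chain(q,k)
    sh=np.array([0,0,k[0]]); el=pts[3]-.1193*lat; w=pts[5]; t=pts[6]; z=R[:,2]
    f0=pts[4]
    return dict(shoulder=(sh,sh+.28*lat,.07),upper=(sh+.22*lat,el+.22*lat,.065),elbow=(el+.28*lat,el+.06*lat,.065),fore=(f0,w,.055),wrist=(w,t,.055),hand=(t,t+.075*z,.055))
def coldist(q):
    out={}
    for n,(a,b,r) in caps(q).items():
        P=a+(b-a)*np.linspace(0,1,60)[:,None]; d=np.maximum(np.abs(P[:,:2]-[.32,.065])-[.055,.0425],0)
        out[n]=np.hypot(*d.T).min()-r
    return out
def now():
    from bench import ctrl
    return ctrl.get_obs()
def pose(o): return o["eef_pos"],Ro.from_quat(np.roll(o["eef_rot"],-1)).as_matrix()
def rows(P,R,P2,R2,grip,n=None,fmt=True):
    """straight line with constant twist from (P,R) to (P2,R2)"""
    d=np.linalg.norm(P2-P); rv=Ro.from_matrix(R.T@R2).as_rotvec(); a=np.degrees(np.linalg.norm(rv))
    n=n or max(1,int(np.ceil(max(d/.048,a/8.4))))
    out=[]; Rc=R;Pc=P
    for i in range(n):
        Rn=R@Ro.from_rotvec(rv*(i+1)/n).as_matrix(); Pn=P+(P2-P)*(i+1)/n
        sh=np.round(Rc.T@(Pn-Pc)*100,1)+0.; tr=np.round(np.degrees(Ro.from_matrix(Rc.T@Rn).as_rotvec()),1)+0.
        out.append("%g %g %g %g %g %g %g"%(*sh,*tr,grip))
        Pc=Pc+Rc@sh/100; Rc=Rc@Ro.from_rotvec(np.radians(tr)).as_matrix()
    return out,Pc,Rc
def check(P,R,rws,q):
    worst={};qs=[q]
    for r in rws:
        v=[float(x) for x in r.split()]; P=P+R@np.array(v[:3])/100; R=R@Ro.from_rotvec(np.radians(v[3:6])).as_matrix()
        q2,e=ik(P,R,q); st=np.abs(q2-q)/V
        if e>2e-3: print("IK err",e,q2)
        if st.max()>1: print("fast",st)
        q=q2
        for n,d in coldist(q).items(): worst[n]=min(worst.get(n,9),d)
    print("worst",{a:round(b,3) for a,b in worst.items()},"q end",q,"P",P)
    return P,R,q
def qpath(q,qt,grip,n):
    """rows following joint interpolation"""
    P,R=fk(q); out=[]
    for i in range(n):
        Pn,Rn=fk(q+(qt-q)*(i+1)/n); sh=np.round(R.T@(Pn-P)*100,1)+0.; tr=np.round(np.degrees(Ro.from_matrix(R.T@Rn).as_rotvec()),1)+0.
        out.append("%g %g %g %g %g %g %g"%(*sh,*tr,grip)); P=P+R@sh/100; R=R@Ro.from_rotvec(np.radians(tr)).as_matrix()
        if np.linalg.norm(sh)>5 or np.linalg.norm(tr)>8.5: print("row too long",i,sh,tr)
    return out
E
python3 - <<'E'
from plan import *
o=now(); q=o["q"]; P,R=pose(o)
qa=np.array([1.0,-.85,1.6,0,2.35,0])
r=qpath(q,qa,.35,14); print("; ".join(r)); P,R,q=check(P,R,r,q)
for j0 in(.6,.2,-.2,-.5,-.8,-1): print(j0,{a:round(b,3) for a,b in coldist(np.r_[j0,qa[1:]]).items()})
E
```

```text
-0.7 -0.3 -3.1 0.1 -1 0.8 0.35; -0.9 -0.4 -3.1 0 -0.9 0.9 0.35; -1.2 -0.4 -3.1 -0.1 -1 0.9 0.35; -1.4 -0.4 -3 -0.1 -1 0.9 0.35; -1.7 -0.4 -3 -0.1 -1 1 0.35; -2 -0.4 -2.9 -0.1 -1 1.1 0.35; -2.2 -0.4 -2.8 -0.2 -0.9 1.1 0.35; -2.5 -0.3 -2.6 -0.2 -1 1.1 0.35; -2.7 -0.3 -2.6 -0.3 -1 1.2 0.35; -2.9 -0.3 -2.3 -0.2 -0.9 1.2 0.35; -3.1 -0.2 -2.2 -0.3 -1 1.3 0.35; -3.4 -0.1 -2 -0.2 -0.9 1.4 0.35; -3.5 -0.1 -1.8 -0.3 -1 1.3 0.35; -3.7 0 -1.5 -0.2 -0.9 1.4 0.35
worst {'shoulder': np.float64(0.196), 'upper': np.float64(0.385), 'elbow': np.float64(0.32), 'fore': np.float64(0.227), 'wrist': np.float64(0.227), 'hand': np.float64(0.233)} q end [ 1.001 -0.85   1.6   -0.     2.35   0.   ] P [-0.048  0.143  0.675]
0.6 {'shoulder': np.float64(0.196), 'upper': np.float64(0.331), 'elbow': np.float64(0.527), 'fore': np.float64(0.21), 'wrist': np.float64(0.202), 'hand': np.float64(0.2)}
0.2 {'shoulder': np.float64(0.196), 'upper': np.float64(0.262), 'elbow': np.float64(0.535), 'fore': np.float64(0.152), 'wrist': np.float64(0.143), 'hand': np.float64(0.14)}
-0.2 {'shoulder': np.float64(0.168), 'upper': np.float64(0.181), 'elbow': np.float64(0.503), 'fore': np.float64(0.104), 'wrist': np.float64(0.094), 'hand': np.float64(0.091)}
-0.5 {'shoulder': np.float64(0.111), 'upper': np.float64(0.116), 'elbow': np.float64(0.445), 'fore': np.float64(0.08), 'wrist': np.float64(0.071), 'hand': np.float64(0.068)}
-0.8 {'shoulder': np.float64(0.038), 'upper': np.float64(0.052), 'elbow': np.float64(0.372), 'fore': np.float64(0.067), 'wrist': np.float64(0.06), 'hand': np.float64(0.058)}
-1 {'shoulder': np.float64(-0.017), 'upper': np.float64(0.016), 'elbow': np.float64(0.317), 'fore': np.float64(0.069), 'wrist': np.float64(0.066), 'hand': np.float64(0.065)}
```

Emit:
move_arm:
  rows: "-0.7 -0.3 -3.1 0.1 -1 0.8 0.35; -0.9 -0.4 -3.1 0 -0.9 0.9 0.35; -1.2 -0.4 -3.1 -0.1 -1 0.9 0.35; -1.4 -0.4 -3 -0.1 -1 0.9 0.35; -1.7 -0.4 -3 -0.1 -1 1 0.35; -2 -0.4 -2.9 -0.1 -1 1.1 0.35; -2.2 -0.4 -2.8 -0.2 -0.9 1.1 0.35; -2.5 -0.3 -2.6 -0.2 -1 1.1 0.35; -2.7 -0.3 -2.6 -0.3 -1 1.2 0.35; -2.9 -0.3 -2.3 -0.2 -0.9 1.2 0.35; -3.1 -0.2 -2.2 -0.3 -1 1.3 0.35; -3.4 -0.1 -2 -0.2 -0.9 1.4 0.35; -3.5 -0.1 -1.8 -0.3 -1 1.3 0.35; -3.7 0 -1.5 -0.2 -0.9 1.4 0.35; 0 0 0 0 0 0 0.35"

```text
time_s: 4.1
eef_pos: [-0.0483, 0.1408, 0.68]
eef_rot: [-0.011, 0.878, 0.478, 0.021]
wrist_force: [-0.2, 0.5, 0.3]
opening: 0.35
```

```bash
python3 o.py; python3 kin.py|head -1;  python3 - <<'E'
from plan import *
o=now(); q=o["q"]; P,R=pose(o)
qa=q.copy(); qa[0]=-.5; qa[3]=0
r=qpath(q,qa,.35,12); print("; ".join(r)); P,R,q=check(P,R,r,q)
E
```

```text
time_s 4.1
q [ 0.9882 -0.8506  1.5873  0.0001  2.3584 -0.0083]
eef_pos [-0.0483  0.1408  0.68  ]
eef_rot [-0.011   0.8782  0.4778  0.0205]
wrist_force [-0.2071  0.5122  0.3033]
opening 0.3495870196778297
1.8453364837101536e-08 [ 0.3134 -0.      0.1193  0.4382 -0.0007  0.0855  0.5145 -0.0007 -0.
1.4 1.2 0.1 -0.3 0 7.1 0.35; 1.4 1.3 0 -0.4 0 7.1 0.35; 1.3 1.2 0.1 -0.3 0 7.1 0.35; 1.4 1.2 0.1 -0.3 0 7.1 0.35; 1.4 1.2 0 -0.4 0 7.1 0.35; 1.4 1.3 0.1 -0.3 0 7.1 0.35; 1.3 1.2 0.1 -0.3 0 7.1 0.35; 1.4 1.2 0 -0.4 0 7.1 0.35; 1.4 1.3 0.1 -0.3 0 7.1 0.35; 1.4 1.2 0 -0.3 0 7.1 0.35; 1.3 1.2 0.1 -0.4 0 7.1 0.35; 1.4 1.2 0.1 -0.3 0 7.1 0.35
worst {'shoulder': np.float64(0.112), 'upper': np.float64(0.117), 'elbow': np.float64(0.447), 'fore': np.float64(0.084), 'wrist': np.float64(0.074), 'hand': np.float64(0.07)} q end [-0.495 -0.85   1.588 -0.     2.357 -0.003] P [0.136 0.06  0.68 ]
```

Emit:
move_arm:
  rows: "1.4 1.2 0.1 -0.3 0 7.1 0.35; 1.4 1.3 0 -0.4 0 7.1 0.35; 1.3 1.2 0.1 -0.3 0 7.1 0.35; 1.4 1.2 0.1 -0.3 0 7.1 0.35; 1.4 1.2 0 -0.4 0 7.1 0.35; 1.4 1.3 0.1 -0.3 0 7.1 0.35; 1.3 1.2 0.1 -0.3 0 7.1 0.35; 1.4 1.2 0 -0.4 0 7.1 0.35; 1.4 1.3 0.1 -0.3 0 7.1 0.35; 1.4 1.2 0 -0.3 0 7.1 0.35; 1.3 1.2 0.1 -0.4 0 7.1 0.35; 1.4 1.2 0.1 -0.3 0 7.1 0.35; 0 0 0 0 0 0 0.35"

```text
time_s: 5.4
eef_pos: [0.14, 0.0622, 0.6752]
eef_rot: [0.009, 0.969, -0.248, 0.019]
wrist_force: [-0.4, -0.4, 1.2]
opening: 0.347
```

```bash
python3 o.py
python3 - <<'E'
from lib import *; from bench import ctrl
for n in("side","top"): save(ctrl.camera(n),n+"2")
a=cv2.imread("pics/side2.png");b=cv2.imread("pics/top2.png")
cv2.imwrite("pics/c2.png",np.hstack([a[:,:440],b[:,:440]])[:, :880]) if 0 else cv2.imwrite("pics/c2.png",cv2.resize(np.hstack([a[:,:450],b[:,:450]]),(800,427)))
E
```

```text
time_s 5.4
q [-0.4323 -0.8361  1.5959 -0.015   2.3416  0.0574]
eef_pos [0.14   0.0622 0.6752]
eef_rot [ 0.0089  0.9687 -0.2475  0.0188]
wrist_force [-0.4458 -0.4236  1.1995]
opening 0.3473624165497071
```

View pics/c2.png

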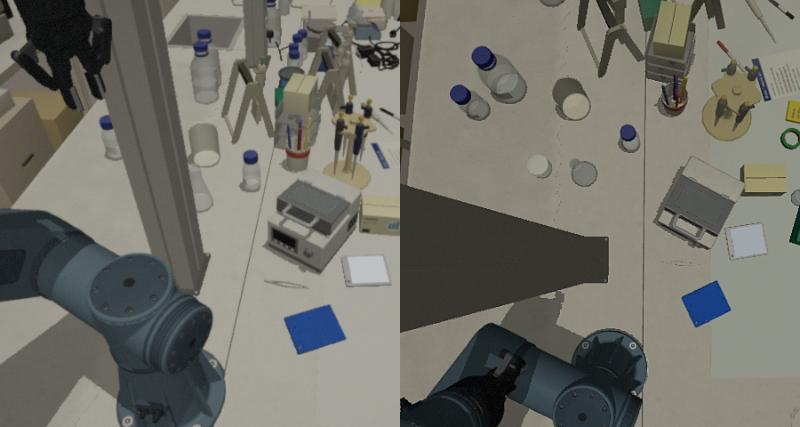

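```bash
cat > ov.py <<'E'
from lib import *; from plan import caps
def ov(n,q):
    c=load(n); im=c["color"].copy()
    for i,(nm,(a,b,r)) in enumerate(caps(q).items()):
        col=[(0,0,255),(0,255,0),(255,255,0),(255,0,255),(0,255,255),(255,128,0)][i]
        for t in np.linspace(0,1,6):
            p=a+(b-a)*t; v=(b-a)/np.linalg.norm(b-a); u1=np.cross(v,[.3,.2,.93]);u1/=np.linalg.norm(u1);u2=np.cross(v,u1)
            A=np.linspace(0,2*np.pi,24); ring=p+r*(np.cos(A)[:,None]*u1+np.sin(A)[:,None]*u2)
            cv2.polylines(im,[np.int32(np.clip(proj(c,ring),-3000,3000))],True,col,1)
    return im
E
python3 - <<'E'
from ov import *; from plan import now
q=now()["q"]
a=ov("side2",q);b=ov("top2",q)
cv2.imwrite("pics/c2.png",np.hstack([a[:,:400],b[:,:400]]))
E
```

```text
(no output)
```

View pics/c2.png

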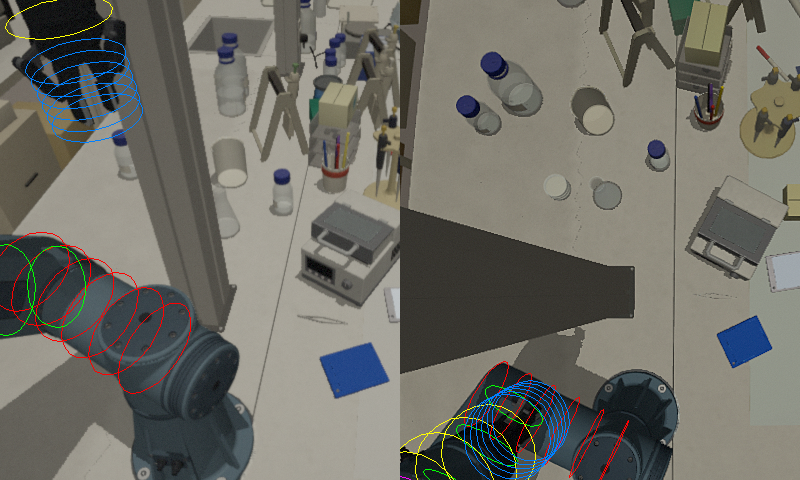

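```bash
cat > tgt.py <<'E'
from plan import *
rd=np.load("reader.npy"); c_,s_=np.cos(rd[2]),np.sin(rd[2]); RR=np.array([[c_,-s_,0],[s_,c_,0],[0,0,1]])
def W(P): return np.array([rd[0],rd[1],0])+RR@(np.array(P,float)/1000)
def hpos(th): # handle in reader mm
    v=np.array([-136.,-9]); c,s=np.cos(th),np.sin(th)
    # rotate up: -x -> +z
    return np.array([40+v[0]*c+v[1]*s*1,0,156-v[0]*s+v[1]*c]) 
PZ=.0539
def tool(zdir,xdir):
    z=zdir/np.linalg.norm(zdir); x=xdir-z*(xdir@z); x/=np.linalg.norm(x); return np.c_[x,np.cross(z,x),z]
def handle_R(L,sg=1): return RR@tool(np.array([np.sin(L),0,-np.cos(L)]),sg*np.array([np.cos(L),0,np.sin(L)]))
def tab_R(L,sg=1): return RR@tool(np.array([np.sin(L),0,-np.cos(L)]),np.array([0,sg*1.,0]))
def tcp(pinch,R): return pinch-R[:,2]*PZ
E
python3 - <<'E'
from tgt import *
q0=np.array([-.8,-.5,2.2,0,1.5,0])
def best(p,R_): 
    r=[]
    for sg in(1,-1):
        for r5 in(-2.5,-1,0,1,2.5):
            q,e=ik(tcp(p,R_(sg)),R_(sg),np.r_[q0[:5],r5])
            if e<2e-3: r.append((sg,q)); break
    return r
for L in(0,.2,.35,.5):
    for nm,p,F in [("h0",W(hpos(.06)),handle_R),("h.6",W(hpos(.6)),handle_R),("h1.2",W(hpos(1.2)),handle_R),("h1.8",W(hpos(1.8)),handle_R),("tabL",W((-41,31,132)),tab_R),("tabR",W((-41,-31,132)),tab_R),("pullL",W((-95,31,150)),tab_R)]:
        for sg,q in best(p,lambda s:F(L,s)): d=coldist(q); print(L,nm,sg,q,{a:round(float(d[a]),3) for a in("shoulder","upper","fore","wrist","hand")})
E
```

```text
0 h0 1 [-0.773  0.008  2.002  0.     1.131 -0.286] {'shoulder': 0.045, 'upper': 0.054, 'fore': 0.028, 'wrist': 0.186, 'hand': 0.186}
0 h0 -1 [-0.773  0.008  2.002  0.     1.131  2.856] {'shoulder': 0.045, 'upper': 0.054, 'fore': 0.028, 'wrist': 0.186, 'hand': 0.186}
0 h.6 1 [-0.761 -0.04   1.894  0.     1.288 -0.274] {'shoulder': 0.048, 'upper': 0.06, 'fore': 0.026, 'wrist': 0.197, 'hand': 0.197}
0 h.6 -1 [-0.761 -0.04   1.894  0.     1.288  2.868] {'shoulder': 0.048, 'upper': 0.06, 'fore': 0.026, 'wrist': 0.197, 'hand': 0.197}
0 h1.2 1 [-0.729  0.049  1.692  0.     1.401 -0.242] {'shoulder': 0.056, 'upper': 0.046, 'fore': 0.02, 'wrist': 0.235, 'hand': 0.235}
0 h1.2 -1 [-0.729  0.049  1.692  0.     1.401  2.899] {'shoulder': 0.056, 'upper': 0.046, 'fore': 0.02, 'wrist': 0.235, 'hand': 0.235}
0 h1.8 1 [-0.697  0.221  1.477  0.     1.443 -0.21 ] {'shoulder': 0.064, 'upper': -0.015, 'fore': 0.014, 'wrist': 0.297, 'hand': 0.297}
0 h1.8 -1 [-0.697  0.221  1.477  0.     1.443  2.932] {'shoulder': 0.064, 'upper': -0.015, 'fore': 0.014, 'wrist': 0.297, 'hand': 0.297}
0 tabL 1 [-0.679  0.168 
[... 5839 characters left out ...]
hand': 0.179}
0.5 tabL -1 [-0.759 -0.096  2.249  0.262  0.519  1.102] {'shoulder': 0.048, 'upper': 0.06, 'fore': 0.026, 'wrist': 0.116, 'hand': 0.179}
0.5 tabR 1 [-0.929 -0.092  2.245  0.393  0.565 -2.301] {'shoulder': 0.003, 'upper': 0.027, 'fore': 0.053, 'wrist': 0.171, 'hand': 0.228}
0.5 tabR -1 [-0.929 -0.092  2.245  0.393  0.565  0.841] {'shoulder': 0.003, 'upper': 0.027, 'fore': 0.053, 'wrist': 0.171, 'hand': 0.228}
0.5 pullL 1 [-0.809 -0.301  2.364  0.265  0.617 -2.074] {'shoulder': 0.035, 'upper': 0.05, 'fore': 0.034, 'wrist': 0.091, 'hand': 0.147}
0.5 pullL -1 [-0.809 -0.301  2.364  0.265  0.617  1.068] {'shoulder': 0.035, 'upper': 0.05, 'fore': 0.034, 'wrist': 0.091, 'hand': 0.147}
```

Run:
```python
from fit2 import *; import tgt
o=r.x
h=tri([t,s],[T((256,504))-o[3:5],S((179,305))-o[5:7]]); print("handle",h, "raw",tri([t,s],[T((256,504)),S((179,305))]))
rp=tgt.RR.T@(h-[r.x[0],r.x[1],0])*1000; print("reader frame",rp)
for th in(0,.05,.1): print(th,tgt.hpos(th),tgt.W(tgt.hpos(th)))
# bar ends
for tt,ss in(((187,464),(118,278)),((324,545),(240,333))): print(tri([t,s],[T(tt)-o[3:5],S(ss)-o[5:7]]))
```

```text
[ 0.47732431 -0.26294563 -0.48707612  0.11346405 -0.28655803 -0.15610122
  2.1557685 ] [[-0.2, -0.9], [0.8, -0.3], [-1.3, -0.4], [0.4, 1.2], [-1.7, 0.3], [0.9, 0.6], [1.4, -0.7], [-0.0, -1.5], [0.2, 1.2], [-1.6, -0.3]]
[ 0.37513838 -0.40964499  0.15906575 -0.14187181 -0.66348336  0.04737741
  1.3043834 ] [-0.9 -0.4  0.6 -0.5  1.6  0.6 -0.6  1.4 -1.2 -0.3  0.6 -0.3  1.2 -0.2
 -0.7 -0.1 -0.1 -0.7  0.   1.3]
handle [ 0.395 -0.221  0.16 ] raw [ 0.396 -0.221  0.152]
reader frame [-92.261  -1.155 160.038]
0 [-96.   0. 147.] [ 0.392 -0.218  0.147]
0.05 [-96.28    0.    153.808] [ 0.392 -0.218  0.154]
0.1 [-96.219   0.    160.622] [ 0.392 -0.218  0.161]
[ 0.414 -0.187  0.158]
[ 0.376 -0.254  0.162]
```

Run:
```python
from tgt import *
o=now(); q=o["q"]; P,R=fk(q)
H=np.array([.394,-.220,.157]); R1=handle_R(.2,1); P1=tcp(H,R1)-R1[:,2]*.08
qt,e=ik(P1,R1,np.array([-.8,-.3,2.2,0,1.,-.3])); print(q,qt,e)
r=qpath(q,qt,.28,16); print("; ".join(r)); check(P,R,r,q); print(P1)
```

```text
[-0.424 -0.838  1.595 -0.014  2.342  0.057] [-0.833 -0.285  2.093  0.074  1.145 -0.37 ] 1.4544526196480969e-06
3.5 0 1.8 0.2 0.5 -0.3 0.28; 3.3 0.2 2 0.1 0.5 -0.3 0.28; 3.1 0.4 2.2 0.2 0.5 -0.2 0.28; 2.8 0.5 2.3 0.1 0.6 -0.2 0.28; 2.7 0.6 2.5 0.2 0.5 -0.2 0.28; 2.5 0.8 2.6 0.1 0.6 -0.1 0.28; 2.1 0.9 2.6 0.1 0.5 -0.1 0.28; 2 1 2.8 0.1 0.6 0 0.28; 1.7 1.1 2.8 0.1 0.6 0 0.28; 1.4 1.1 2.8 0 0.6 0 0.28; 1.1 1.2 2.9 0 0.6 0.1 0.28; 0.9 1.2 2.9 -0.1 0.6 0.1 0.28; 0.6 1.3 2.8 -0.1 0.6 0.2 0.28; 0.4 1.2 2.9 -0.2 0.6 0.2 0.28; 0.2 1.2 2.7 -0.2 0.5 0.3 0.28; -0.1 1.1 2.8 -0.3 0.6 0.2 0.28
worst {'shoulder': np.float64(0.029), 'upper': np.float64(0.045), 'elbow': np.float64(0.156), 'fore': np.float64(-0.016), 'wrist': np.float64(-0.022), 'hand': np.float64(-0.022)} q end [-0.832 -0.283  2.093  0.074  1.145 -0.37 ] P [ 0.371 -0.208  0.288]
[ 0.37  -0.208  0.288]
```

Run:
```python
from tgt import *
o=now(); q=o["q"]; P,R=fk(q); print(o["eef_pos"],o["dq"])
H=np.array([.394,-.220,.157]); R1=handle_R(.2,1); P1=tcp(H,R1)-R1[:,2]*.08
qt,e=ik(P1,R1,np.array([-.8,-.3,2.2,0,1.,-.3]))
qm=q.copy(); qm[0]=-.84; qm[3]=.03
r=qpath(q,qm,.28,5); r.append("0 0 0 0 0 0 0.28"); P,R,q=check(P,R,r,q)
r2=qpath(q,qt,.28,14); r2.append("0 0 0 0 0 0 0.28"); check(P,R,r2,q);print("; ".join(r));print("; ".join(r2))
```

```text
[0.139 0.064 0.676] [ 0.057 -0.017 -0.002  0.008 -0.    -0.007]
worst {'shoulder': np.float64(0.028), 'upper': np.float64(0.044), 'elbow': np.float64(0.358), 'fore': np.float64(0.063), 'wrist': np.float64(0.052), 'hand': np.float64(0.049)} q end [-0.836 -0.837  1.595  0.03   2.341  0.061] P [0.159 0.008 0.676]
worst {'shoulder': np.float64(0.027), 'upper': np.float64(0.044), 'elbow': np.float64(0.156), 'fore': np.float64(0.038), 'wrist': np.float64(0.032), 'hand': np.float64(0.03)} q end [-0.833 -0.283  2.093  0.074  1.145 -0.369] P [ 0.371 -0.208  0.288]
1 0.7 0 0.2 0 4.4 0.28; 1 0.6 0.1 0.1 0 4.4 0.28; 1 0.7 0 0.2 0 4.4 0.28; 1 0.7 0.1 0.1 0 4.5 0.28; 1 0.6 0 0.2 0.1 4.4 0.28; 0 0 0 0 0 0 0.28
3.6 -0.2 2.1 0.3 0.6 -1.8 0.28; 3.3 -0.1 2.3 0.2 0.6 -1.8 0.28; 3.2 0 2.5 0.2 0.6 -1.7 0.28; 2.8 0.2 2.7 0.2 0.6 -1.7 0.28; 2.6 0.2 2.9 0.2 0.6 -1.7 0.28; 2.3 0.2 3 0.2 0.6 -1.6 0.28; 2 0.4 3.1 0.1 0.6 -1.6 0.28; 1.6 0.3 3.2 0.1 0.7 -1.6 0.28; 1.4 0.3 3.3 0.1 0.6 -1.5 0.28; 1.1 0.4 3.2 0 0.6 -1.5 0.28; 0.7 0.3 3.3 0 0.6 -1.5 0.28; 0.5 0.3 3.3 0 0.6 -1.5 0.28; 0.2 0.2 3.2 -0.1 0.6 -1.4 0.28; -0.1 0.2 3.1 -0.2 0.6 -1.4 0.28; 0 0 0 0 0 0 0.28
```

Emit:
move_arm:
  rows: "1 0.7 0 0.2 0 4.4 0.28; 1 0.6 0.1 0.1 0 4.4 0.28; 1 0.7 0 0.2 0 4.4 0.28; 1 0.7 0.1 0.1 0 4.5 0.28; 1 0.6 0 0.2 0.1 4.4 0.28; 0 0 0 0 0 0 0.28; 0 0 0 0 0 0 0.28; 0 0 0 0 0 0 0.28"

```text
time_s: 6.3
eef_pos: [0.1584, 0.0092, 0.6757]
eef_rot: [-0.002, 0.907, -0.421, 0.025]
wrist_force: [0.6, 0.8, -0.2]
opening: 0.277
```

Run:
```python
from tgt import *
o=now(); q=o["q"]; P,R=fk(q); print(q,o["dq"])
H=np.array([.394,-.220,.157]); R1=handle_R(.2,1); P1=tcp(H,R1)-R1[:,2]*.08
qt,e=ik(P1,R1,np.array([-.8,-.3,2.2,0,1.,-.3]))
r2=qpath(q,qt,.28,14); r2.append("0 0 0 0 0 0 0.28"); check(P,R,r2,q);print("; ".join(r2))
```

```text
[-0.834 -0.84   1.596  0.032  2.341  0.059] [-0.006 -0.001  0.003  0.003 -0.003  0.002]
worst {'shoulder': np.float64(0.028), 'upper': np.float64(0.044), 'elbow': np.float64(0.157), 'fore': np.float64(0.038), 'wrist': np.float64(0.032), 'hand': np.float64(0.03)} q end [-0.833 -0.286  2.094  0.074  1.146 -0.37 ] P [ 0.37  -0.207  0.288]
3.6 -0.2 2.1 0.2 0.6 -1.8 0.28; 3.4 0 2.3 0.3 0.6 -1.7 0.28; 3.1 0 2.5 0.2 0.6 -1.7 0.28; 2.8 0.1 2.7 0.2 0.6 -1.7 0.28; 2.6 0.3 2.9 0.2 0.6 -1.6 0.28; 2.3 0.2 3 0.2 0.6 -1.6 0.28; 2 0.4 3.1 0.1 0.6 -1.6 0.28; 1.7 0.3 3.2 0.1 0.6 -1.5 0.28; 1.4 0.4 3.3 0.1 0.6 -1.6 0.28; 1 0.4 3.3 0 0.6 -1.5 0.28; 0.8 0.3 3.2 0 0.6 -1.4 0.28; 0.5 0.3 3.3 -0.1 0.6 -1.5 0.28; 0.1 0.2 3.2 -0.1 0.6 -1.4 0.28; -0.1 0.2 3.1 -0.2 0.6 -1.4 0.28; 0 0 0 0 0 0 0.28
```

Emit:
move_arm:
  rows: "3.6 -0.2 2.1 0.2 0.6 -1.8 0.28; 3.4 0 2.3 0.3 0.6 -1.7 0.28; 3.1 0 2.5 0.2 0.6 -1.7 0.28; 2.8 0.1 2.7 0.2 0.6 -1.7 0.28; 2.6 0.3 2.9 0.2 0.6 -1.6 0.28; 2.3 0.2 3 0.2 0.6 -1.6 0.28; 2 0.4 3.1 0.1 0.6 -1.6 0.28; 1.7 0.3 3.2 0.1 0.6 -1.5 0.28; 1.4 0.4 3.3 0.1 0.6 -1.6 0.28; 1 0.4 3.3 0 0.6 -1.5 0.28; 0.8 0.3 3.2 0 0.6 -1.4 0.28; 0.5 0.3 3.3 -0.1 0.6 -1.5 0.28; 0.1 0.2 3.2 -0.1 0.6 -1.4 0.28; -0.1 0.2 3.1 -0.2 0.6 -1.4 0.28; 0 0 0 0 0 0 0.28; 0 0 0 0 0 0 0.28"

```text
time_s: 7.9
eef_pos: [0.37, -0.208, 0.2884]
eef_rot: [0.024, 0.965, -0.241, 0.096]
wrist_force: [-0.1, -0.9, 0.5]
opening: 0.278
```

```bash
python3 o.py
cat > view.py <<'E'
# draw pinch/tip points at current pose on both zoomed views
import sys; from lib import *; from tgt import *; from bench import ctrl
def view(tag,extra=(),box={"side":(290,150,490,300),"top":(270,150,430,270)},s=4):
    ims=[]
    for n in("side","top"):
        c=ctrl.camera(n); save(c,n+tag); x0,y0,x1,y1=box[n]
        im=cv2.resize(c["color"][y0:y1,x0:x1],None,fx=s,fy=s,interpolation=cv2.INTER_CUBIC)
        o=now(); P,R=pose(o); pts=[(P+R[:,2]*PZ,(0,0,255)),(P+R[:,2]*.073,(0,255,0)),(P,(255,0,0))]+[(np.array(e),(255,0,255)) for e in extra]
        for p,col in pts:
            u=(proj(c,p)[0]-[x0,y0]+.5)*s-.5; cv2.circle(im,tuple(np.int32(u)),4,col,1)
        cv2.imwrite(f"pics/v_{n}{tag}.png",im)
E
python3 - <<'E'
from view import *; view("3",[[.394,-.220,.157]])
E
```

```text
time_s 7.9
q [-0.8344 -0.2844  2.0927  0.0739  1.1477 -0.3689]
eef_pos [ 0.37   -0.208   0.2884]
eef_rot [ 0.0236  0.9654 -0.2412  0.0961]
wrist_force [-0.1293 -0.8651  0.4558]
opening 0.2776331059014113
```

View pics/v_side3.png

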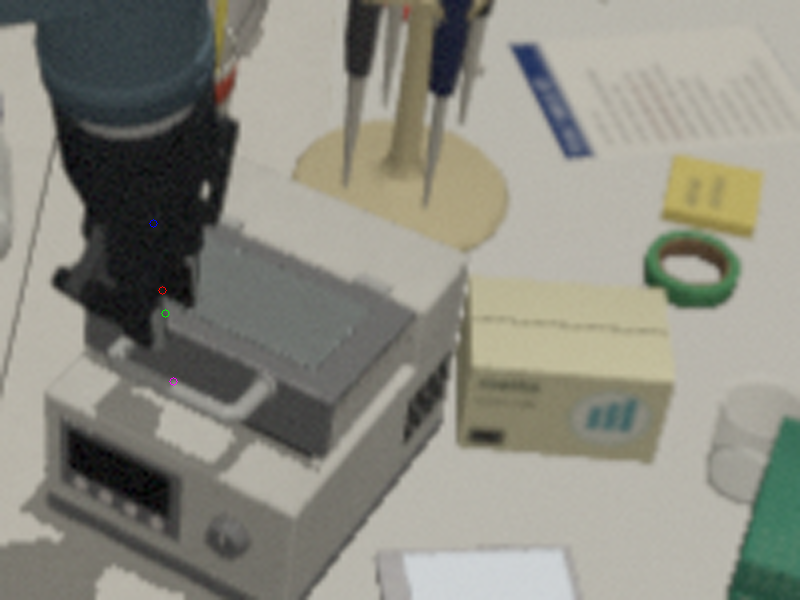

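View pics/v_top3.png

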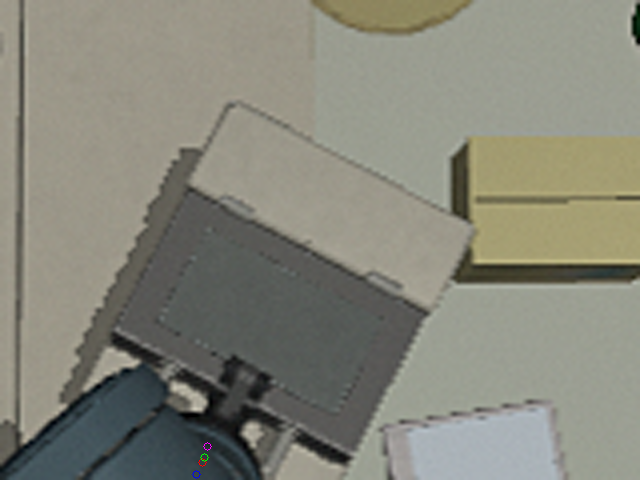

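Emit:
move_arm:
  rows: "-0.1 0 2 0 0 0 0.28; 0 0 2 0 0 0 0.28; 0 0 1.5 0 0 0 0.28; 0 0 1 0 0 0 0.28; 0 0 0 0 0 0 0.28"

```text
time_s: 8.5
eef_pos: [0.3801, -0.2146, 0.2241]
eef_rot: [0.024, 0.965, -0.242, 0.096]
wrist_force: [-0.1, 0.0, -0.2]
opening: 0.277
```

```bash
python3 o.py
python3 - <<'E'
from view import *; view("4",[[.394,-.2215,.158]],{"side":(290,190,390,265),"top":(270,150,430,270)},8)
E
```

```text
time_s 8.5
q [-0.8257 -0.1611  2.1348  0.0787  0.9811 -0.372 ]
eef_pos [ 0.3801 -0.2146  0.2241]
eef_rot [ 0.0239  0.9652 -0.242   0.0965]
wrist_force [-0.1433  0.0284 -0.1975]
opening 0.2770413050797004
```

View pics/v_side4.png

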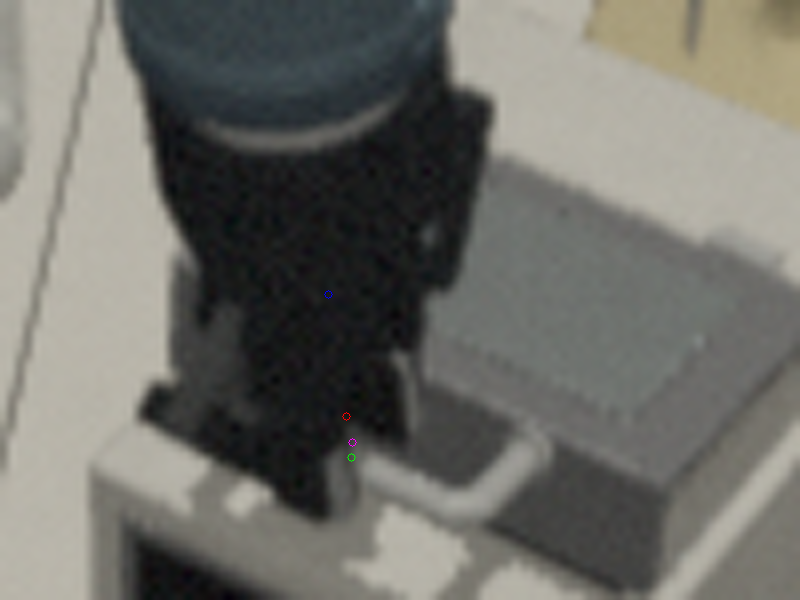

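Emit:
move_arm:
  rows: "0 0 0.8 0 0 0 0.28; 0 0 0.7 0 0 0 0.28; 0 0 0 0 0 0 0.28; 0 0 0 0 0 0 0; 0 0 0 0 0 0 0; 0 0 0 0 0 0 0; 0 0 0 0 0 0 0; 0 0 0 0 0 0 0"

```text
time_s: 9.4
eef_pos: [0.3824, -0.2158, 0.2091]
eef_rot: [0.024, 0.965, -0.242, 0.096]
wrist_force: [-0.8, 0.8, -1.6]
opening: 0.094
```

```bash
python3 o.py
python3 - <<'E'
from view import *; view("5",[[.394,-.2215,.158]],{"side":(290,190,390,265),"top":(270,150,430,270)},8)
o=now();P,R=pose(o);pp=P+R[:,2]*PZ;print("pinch reader",RR.T@(pp-[rd[0],rd[1],0]))
E
```

```text
time_s 9.4
q [-0.8234 -0.1285  2.1415  0.0802  0.9421 -0.3731]
eef_pos [ 0.3824 -0.2158  0.2091]
eef_rot [ 0.0239  0.9652 -0.2421  0.0963]
wrist_force [-0.8329  0.7657 -1.6338]
opening 0.09352511614777922
pinch reader [-0.095 -0.003  0.156]
```

View pics/v_side5.png

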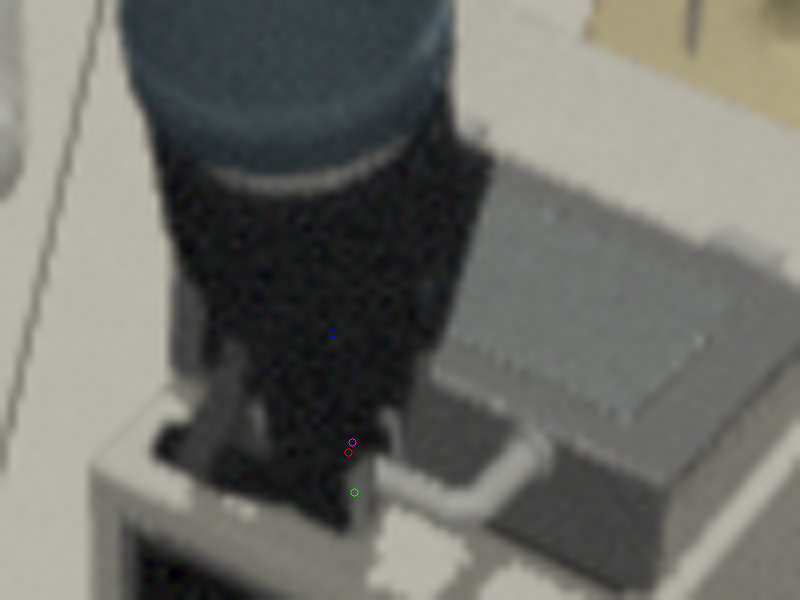

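```bash
cat > arc.py <<'E'
from tgt import *
import sys
def arc(t0,t1,n,L=.2,grip=0):
    A=np.array([hpos(t0+(t1-t0)*i/n) for i in range(n+1)])/10; ex=np.array([np.cos(L),0,np.sin(L)]); ez=np.array([np.sin(L),0,-np.cos(L)])
    out=[];cx=cz=0
    for i in range(n):
        d=A[i+1]-A[0]; x=round(d@ex-cx,1)+0.;z=round(d@ez-cz,1)+0.; cx+=x;cz+=z; out.append("%g 0 %g 0 0 0 %g"%(x,z,grip))
    return out
E
python3 - <<'E'
from arc import *
print(hpos(.065),hpos(.9),hpos(1.8))
r=arc(.065,.9,10); print("; ".join(r))
o=now();P,R=fk(o["q"]);P,R,q=check(P,R,r,o["q"])
r=arc(.9,1.8,10); check(P,R,r,q)
E
```

```text
[-96.297   0.    155.853] [-51.589   0.    256.938] [ 62.135   0.    290.488]
0.3 0 -1.1 0 0 0 0; 0.3 0 -1.1 0 0 0 0; 0.5 0 -1 0 0 0 0; 0.5 0 -1 0 0 0 0; 0.6 0 -1 0 0 0 0; 0.7 0 -0.9 0 0 0 0; 0.8 0 -0.8 0 0 0 0; 0.8 0 -0.8 0 0 0 0; 0.9 0 -0.7 0 0 0 0; 1 0 -0.6 0 0 0 0
worst {'shoulder': np.float64(0.031), 'upper': np.float64(0.047), 'elbow': np.float64(0.1), 'fore': np.float64(0.031), 'wrist': np.float64(0.161), 'hand': np.float64(0.184)} q end [-0.788 -0.147  1.938  0.063  1.162 -0.317] P [ 0.422 -0.237  0.31 ]
worst {'shoulder': np.float64(0.042), 'upper': np.float64(0.028), 'elbow': np.float64(0.02), 'fore': np.float64(0.019), 'wrist': np.float64(0.187), 'hand': np.float64(0.215)} q end [-0.726  0.095  1.633  0.049  1.22  -0.247] P [ 0.522 -0.291  0.343]
```

Emit:
move_arm:
  rows: "0.3 0 -1.1 0 0 0 0; 0.3 0 -1.1 0 0 0 0; 0.5 0 -1 0 0 0 0; 0.5 0 -1 0 0 0 0; 0 0 0 0 0 0 0"

```text
time_s: 10.0
eef_pos: [0.3891, -0.2194, 0.2554]
eef_rot: [0.024, 0.965, -0.242, 0.096]
wrist_force: [-7.4, 4.8, 1.0]
opening: 0.09
```

Emit:
move_arm:
  rows: "0.6 0 -1 0 0 0 0; 0.7 0 -0.9 0 0 0 0; 0.8 0 -0.8 0 0 0 0; 0.8 0 -0.8 0 0 0 0; 0.9 0 -0.7 0 0 0 0; 1 0 -0.6 0 0 0 0; 0 0 0 0 0 0 0"

```text
time_s: 10.7
eef_pos: [0.4236, -0.2377, 0.3141]
eef_rot: [0.024, 0.965, -0.242, 0.098]
wrist_force: [-6.9, 8.4, 12.5]
opening: 0.089
```

```bash
python3 o.py
python3 - <<'E'
from arc import *
r=arc(.9,1.8,11); print("; ".join(r))
from view import *; view("6",[],{"side":(290,140,450,260),"top":(270,150,430,270)},5)
o=now();P,R=pose(o);pp=P+R[:,2]*PZ;print("pinch reader",RR.T@(pp-[rd[0],rd[1],0]))
E
```

```text
time_s 10.7
q [-0.7874 -0.1495  1.9314  0.0644  1.1665 -0.3161]
eef_pos [ 0.4236 -0.2377  0.3141]
eef_rot [ 0.0244  0.965  -0.2418  0.0982]
wrist_force [-6.8652  8.377  12.4511]
opening 0.08858696750362992
1 0 -0.5 0 0 0 0; 1 0 -0.5 0 0 0 0; 1.1 0 -0.3 0 0 0 0; 1 0 -0.3 0 0 0 0; 1.1 0 -0.2 0 0 0 0; 1.1 0 -0.1 0 0 0 0; 1.2 0 0 0 0 0 0; 1.1 0 0.1 0 0 0 0; 1.1 0 0.2 0 0 0 0; 1.1 0 0.2 0 0 0 0; 1 0 0.4 0 0 0 0
pinch reader [-0.049 -0.003  0.261]
```

View pics/v_side6.png

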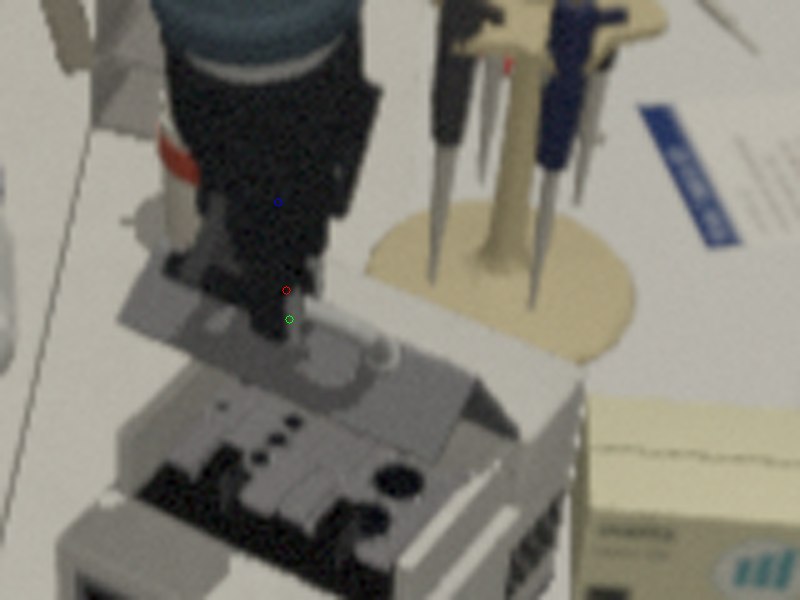

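Emit:
move_arm:
  rows: "0.9 0 -0.6 0 0 0 0; 1 0 -0.5 0 0 0 0; 1 0 -0.4 0 0 0 0; 1 0 -0.3 0 0 0 0; 1.1 0 -0.2 0 0 0 0; 0 0 0 0 0 0 0"

```text
time_s: 11.4
eef_pos: [0.4639, -0.2591, 0.3418]
eef_rot: [0.024, 0.965, -0.242, 0.098]
wrist_force: [0.0, 4.9, 4.7]
opening: 0.091
```

Emit:
move_arm:
  rows: "1.1 0 -0.1 0 0 0 0; 1.2 0 0 0 0 0 0; 1.1 0 0.1 0 0 0 0; 1.1 0 0.2 0 0 0 0; 1.1 0 0.2 0 0 0 0; 1 0 0.3 0 0 0 0; 0 0 0 0 0 0 0"

```text
time_s: 12.1
eef_pos: [0.5219, -0.2898, 0.3467]
eef_rot: [0.024, 0.965, -0.242, 0.098]
wrist_force: [1.3, 4.8, 1.5]
opening: 0.091
```

```bash
python3 o.py
python3 - <<'E'
from view import *; view("7",[],{"side":(290,130,450,250),"top":(270,150,430,270)},5)
o=now();P,R=pose(o);pp=P+R[:,2]*PZ;print("pinch reader",RR.T@(pp-[rd[0],rd[1],0]))
E
```

```text
time_s 12.1
q [-0.7259  0.0891  1.6325  0.0515  1.2244 -0.2475]
eef_pos [ 0.5219 -0.2898  0.3467]
eef_rot [ 0.0236  0.9651 -0.2419  0.0979]
wrist_force [1.3194 4.8039 1.5388]
opening 0.09084775838571878
pinch reader [ 0.062 -0.003  0.294]
```

View pics/v_side7.png

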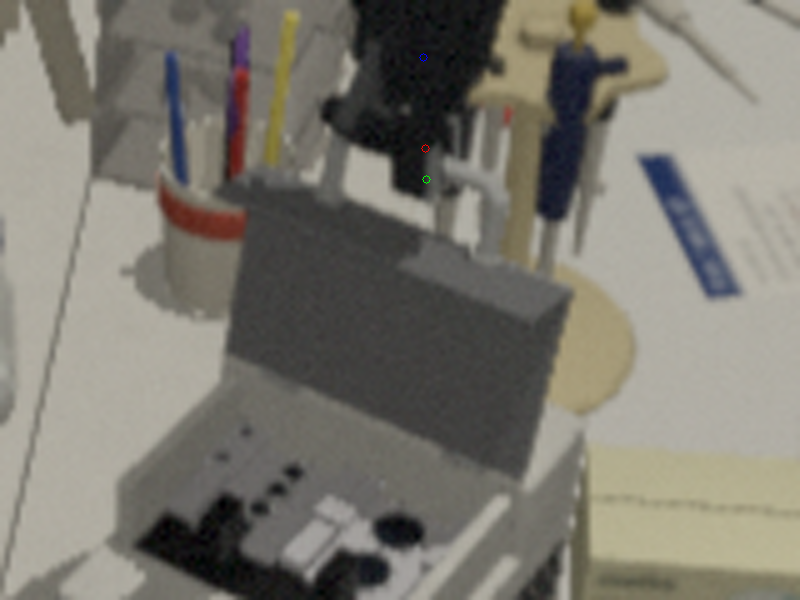

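Emit:
move_arm:
  rows: "0 0 0 0 0 0 0.25; 0 0 0 0 0 0 0.25; 0 0 0 0 0 0 0.25; 0 0 0 0 0 0 0.25; 0 0 -1.5 0 0 0 0.25; 0 0 -3 0 0 0 0.25; 0 0 -3 0 0 0 0.25; 0 0 0 0 0 0 0.25"

```text
time_s: 13.0
eef_pos: [0.5077, -0.2835, 0.4263]
eef_rot: [0.026, 0.965, -0.242, 0.101]
wrist_force: [0.8, 0.1, 0.6]
opening: 0.251
```

```bash
python3 o.py
python3 - <<'E'
from tgt import *
o=now(); q=o["q"]; P,R=fk(q)
T_=W((-41,-31,132)); L=.35; R1=tab_R(L,-1); P1=tcp(T_,R1)-R1[:,2]*.08
# via: back along -reader x at same height, with final orientation
Pv=W((-75,-31,330)); 
r,Pa,Ra=rows(P,R,Pv,R1,.35); print(len(r),"; ".join(r)); P,R,q=check(P,R,r,q)
r,Pa,Ra=rows(P,R,P1,R1,.35); print(len(r),"; ".join(r)); P,R,q=check(P,R,r,q); print(P1,T_)
E
```

```text
time_s 13.0
q [-0.734   0.0055  1.5631  0.0489  1.3695 -0.2475]
eef_pos [ 0.5077 -0.2835  0.4263]
eef_rot [ 0.0264  0.9647 -0.2419  0.101 ]
wrist_force [0.7917 0.0592 0.6273]
opening 0.2507691139656777
11 -1.2 0.2 0.6 0.6 0.6 8.1 0.35; -1.1 0.5 0.7 0.6 0.5 8.2 0.35; -1.1 0.5 0.6 0.6 0.6 8.1 0.35; -0.9 0.8 0.6 0.6 0.6 8.2 0.35; -0.9 0.9 0.6 0.5 0.5 8.1 0.35; -0.8 0.9 0.5 0.6 0.6 8.2 0.35; -0.6 1.1 0.6 0.6 0.5 8.1 0.35; -0.4 1.2 0.5 0.6 0.6 8.2 0.35; -0.3 1.2 0.5 0.6 0.6 8.1 0.35; -0.1 1.3 0.5 0.6 0.5 8.2 0.35; 0.1 1.3 0.5 0.6 0.6 8.1 0.35
worst {'shoulder': np.float64(0.011), 'upper': np.float64(0.032), 'elbow': np.float64(0.065), 'fore': np.float64(0.024), 'wrist': np.float64(0.183), 'hand': np.float64(0.223)} q end [-0.9   -0.286  2.029  0.157  1.081  1.106] P [ 0.396 -0.255  0.33 ]
2 0 1.8 3.2 0 0 0 0.35; 0 1.8 3.2 0 0 0 0.35
worst {'shoulder': np.float64(0.007), 'upper': np.float64(0.03), 'elbow': np.float64(0.113), 'fore': np.float64(0.049), 'wrist': np.float64(0.177), 'hand': np.float64(0.217)} q end [-0.913 -0.233  2.141  0.179  0.92   1.058] P [ 0.386 -0.25   0.258]
[ 0.386 -0.25   0.258] [ 0.427 -0.271  0.132]
```

Run:
```python
from tgt import *
o=now(); q=o["q"]; P,R=fk(q)
T_=W((-41,-31,132)); L=.2; R1=tab_R(L,-1); P1=tcp(T_,R1)-R1[:,2]*.09
Pv=W((-65,-31,330)); 
r,Pa,Ra=rows(P,R,Pv,R1,.3); print(len(r),"; ".join(r)); P,R,q=check(P,R,r,q)
r,Pa,Ra=rows(P,R,P1,R1,.3); print(len(r),"; ".join(r)); P,R,q=check(P,R,r,q); print(P1,T_)
```

```text
11 -1.1 0.2 0.7 0 0 8.2 0.3; -1 0.4 0.6 -0.1 -0.1 8.1 0.3; -1 0.6 0.7 0 -0.1 8.2 0.3; -0.9 0.7 0.7 0 0 8.1 0.3; -0.7 0.7 0.6 0 -0.1 8.2 0.3; -0.7 0.9 0.7 0 0 8.2 0.3; -0.5 1 0.7 -0.1 0 8.1 0.3; -0.4 1.1 0.7 0 -0.1 8.2 0.3; -0.2 1 0.6 0 0 8.1 0.3; -0.1 1.1 0.7 -0.1 -0.1 8.2 0.3; 0.1 1.1 0.7 0 0 8.2 0.3
worst {'shoulder': np.float64(0.023), 'upper': np.float64(0.041), 'elbow': np.float64(0.063), 'fore': np.float64(0.023), 'wrist': np.float64(0.204), 'hand': np.float64(0.229)} q end [-0.854 -0.171  1.918  0.075  1.209  1.185] P [ 0.406 -0.26   0.33 ]
2 0 0.8 2.7 0 0 0 0.3; 0 0.8 2.8 0 0 0 0.3
worst {'shoulder': np.float64(0.022), 'upper': np.float64(0.04), 'elbow': np.float64(0.081), 'fore': np.float64(0.042), 'wrist': np.float64(0.202), 'hand': np.float64(0.226)} q end [-0.858 -0.124  1.995  0.081  1.085  1.17 ] P [ 0.402 -0.258  0.273]
[ 0.401 -0.258  0.273] [ 0.427 -0.271  0.132]
```

Emit:
move_arm:
  rows: "-1.1 0.2 0.7 0 0 8.2 0.3; -1 0.4 0.6 -0.1 -0.1 8.1 0.3; -1 0.6 0.7 0 -0.1 8.2 0.3; -0.9 0.7 0.7 0 0 8.1 0.3; -0.7 0.7 0.6 0 -0.1 8.2 0.3; -0.7 0.9 0.7 0 0 8.2 0.3; -0.5 1 0.7 -0.1 0 8.1 0.3; -0.4 1.1 0.7 0 -0.1 8.2 0.3; -0.2 1 0.6 0 0 8.1 0.3; -0.1 1.1 0.7 -0.1 -0.1 8.2 0.3; 0.1 1.1 0.7 0 0 8.2 0.3; 0 0 0 0 0 0 0.3; 0 0 0 0 0 0 0.3"

```text
time_s: 14.3
eef_pos: [0.4046, -0.2587, 0.3245]
eef_rot: [0.05, -0.514, 0.852, -0.081]
wrist_force: [0.1, 0.2, 0.8]
opening: 0.299
```

```bash
python3 o.py
python3 - <<'E'
from view import *; view("8",[W((-41,-31,132)),W((-41,31,132)),W((-41,-31,144))],{"side":(290,140,450,260),"top":(270,150,430,270)},5)
print(ctrl.look_for("side","slide_two_tab"),ctrl.look_for("side","slide_two_windows"))
E
```

```text
time_s 14.3
q [-0.8534 -0.166   1.9229  0.0741  1.2075  1.1817]
eef_pos [ 0.4046 -0.2587  0.3245]
eef_rot [ 0.0496 -0.5145  0.8522 -0.0814]
wrist_force [0.0924 0.1696 0.846 ]
opening 0.299381164654486
[{'bbox': [350.8, 229.9, 378.2, 255.2], 'confidence': 0.79}] [{'bbox': [350.4, 226.9, 374.3, 256.7], 'confidence': 0.86}]
```

View pics/v_side8.png

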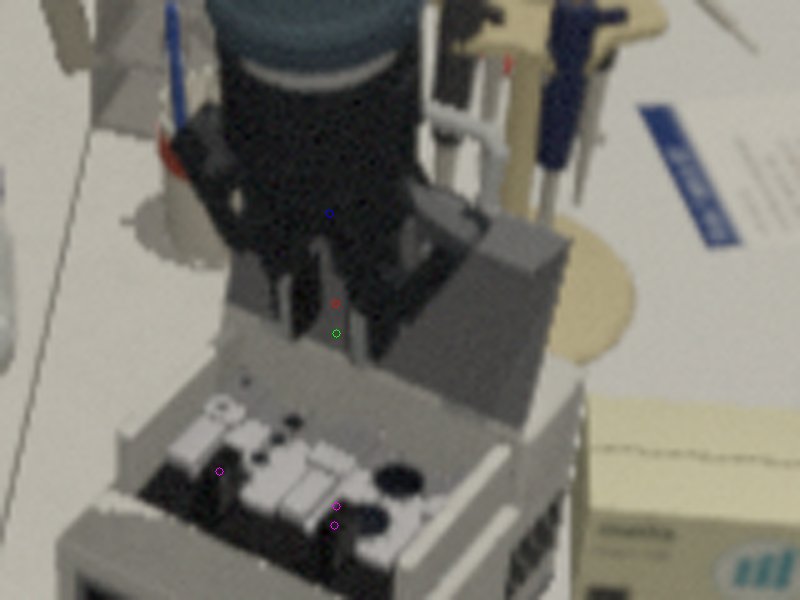

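View pics/v_top8.png

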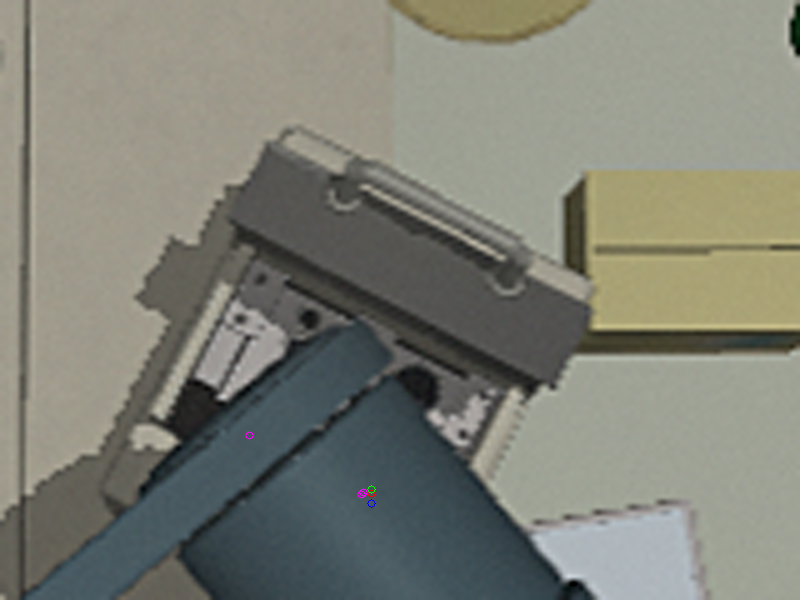

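Run:
```python
from view import *
c=load("side8"); x0,y0,x1,y1=310,210,385,265; s=10
im=cv2.resize(c["color"][y0:y1,x0:x1],None,fx=s,fy=s,interpolation=cv2.INTER_CUBIC); im=np.uint8(255*(im/255.)**.5)
off=np.array([-.16,2.16])
for y in(-31,31):
    B=[(a,b,z) for z in(110,144) for a,b in((-53,y-6),(-29,y-6),(-29,y+6),(-53,y+6))]
    u=((proj(c,[W(b) for b in B])+off-[x0,y0]+.5)*s-.5).astype(int)
    for i in range(4):
        for a,b in((i,(i+1)%4),(4+i,4+(i+1)%4),(i,i+4)): cv2.line(im,tuple(u[a]),tuple(u[b]),(0,0,255),1)
    for xw in(-18,18):
        A=np.linspace(0,6.28,30); u=((proj(c,[W((2+xw*.9+12.5*np.cos(t),y+12.5*np.sin(t),116)) for t in A])+off-[x0,y0]+.5)*s-.5).astype(int); cv2.polylines(im,[u],True,(0,255,0),1)
cv2.imwrite("pics/z8.png",im)
```

```text
(no output)
```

View pics/z8.png

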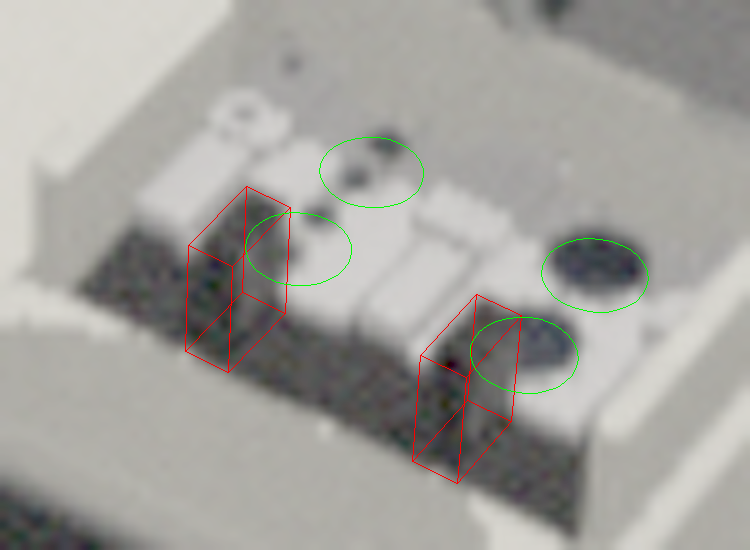

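Run:
```python
from tgt import *
o=now(); q=o["q"]; P,R=fk(q)
T_=W((-41,-31,132)); R1=tab_R(.2,-1)
for d in(.05,0):
    P1=tcp(T_,R1)-R1[:,2]*d
    r,Pa,Ra=rows(P,R,P1,R1,.3,n=4); print("; ".join(r)); P,R,q=check(P,R,r,q)
```

```text
0 0.3 2.2 0.1 0 0 0.3; 0 0.4 2.3 0.2 0 0 0.3; 0.1 0.3 2.2 0.1 0.1 0 0.3; 0 0.3 2.3 0.1 0 0.1 0.3
worst {'shoulder': np.float64(0.023), 'upper': np.float64(0.041), 'elbow': np.float64(0.051), 'fore': np.float64(0.041), 'wrist': np.float64(0.205), 'hand': np.float64(0.228)} q end [-0.852 -0.051  2.014  0.084  0.993  1.167] P [ 0.409 -0.262  0.234]
0 0 1.2 0 0 0 0.3; 0 0 1.3 0 0 0 0.3; 0 0 1.2 0 0 0 0.3; 0 0 1.3 0 0 0 0.3
worst {'shoulder': np.float64(0.024), 'upper': np.float64(0.023), 'elbow': np.float64(0.008), 'fore': np.float64(0.04), 'wrist': np.float64(0.207), 'hand': np.float64(0.233)} q end [-0.844  0.052  2.027  0.09   0.877  1.164] P [ 0.417 -0.266  0.185]
```

Run:
```python
from tgt import *
q0=now()["q"]
for L in(.1,.2,.25,.3,.35,.4):
    R1=tab_R(L,-1)
    for p in((-41,-31,134),(-95,-31,150)):
        q,e=ik(tcp(W(p),R1),R1,q0); print(L,p,q,{a:round(float(b),3) for a,b in coldist(q).items()})
```

```text
0.1 (-41, -31, 134) [-0.821  0.106  1.952  0.039  0.989  1.216] {'shoulder': 0.032, 'upper': 0.008, 'elbow': -0.009, 'fore': 0.036, 'wrist': 0.226, 'hand': 0.24}
0.1 (-95, -31, 150) [-0.865 -0.045  2.07   0.043  1.024  1.172] {'shoulder': 0.02, 'upper': 0.039, 'elbow': 0.045, 'fore': 0.043, 'wrist': 0.199, 'hand': 0.211}
0.2 (-41, -31, 134) [-0.844  0.047  2.027  0.09   0.882  1.163] {'shoulder': 0.026, 'upper': 0.025, 'elbow': 0.01, 'fore': 0.04, 'wrist': 0.211, 'hand': 0.237}
0.2 (-95, -31, 150) [-0.894 -0.112  2.142  0.098  0.93   1.112] {'shoulder': 0.012, 'upper': 0.033, 'elbow': 0.066, 'fore': 0.048, 'wrist': 0.185, 'hand': 0.208}
0.25 (-41, -31, 134) [-0.856  0.019  2.064  0.121  0.829  1.13 ] {'shoulder': 0.022, 'upper': 0.033, 'elbow': 0.019, 'fore': 0.042, 'wrist': 0.204, 'hand': 0.235}
0.25 (-95, -31, 150) [-0.91  -0.145  2.179  0.132  0.884  1.075] {'shoulder': 0.008, 'upper': 0.03, 'elbow': 0.076, 'fore': 0.05, 'wrist': 0.179, 'hand': 0.207}
0.3 (-41, -31, 134) [-0.869 -0.007  2.1    0.158  0.775  1.091] {'shoulder': 0.019, 'upper': 0.038, 'elbow': 0.027, 'fore': 0.044, 'wrist': 0.197, 'hand': 0.234}
0.3 (-95, -31, 150) [-0.927 -0.177  2.215  0.17   0.838  1.033] {'shoulder': 0.003, 'upper': 0.027, 'elbow': 0.085, 'fore': 0.052, 'wrist': 0.172, 'hand': 0.206}
0.35 (-41, -31, 134) [-0.883 -0.032  2.137  0.201  0.722  1.045] {'shoulder': 0.015, 'upper': 0.035, 'elbow': 0.034, 'fore': 0.046, 'wrist': 0.19, 'hand': 0.232}
0.35 (-95, -31, 150) [-0.946 -0.208  2.251  0.215  0.794  0.985] {'shoulder': -0.002, 'upper': 0.024, 'elbow': 0.093, 'fore': 0.055, 'wrist': 0.165, 'hand': 0.205}
0.4 (-41, -31, 134) [-0.898 -0.056  2.173  0.253  0.67   0.99 ] {'shoulder': 0.011, 'upper': 0.033, 'elbow': 0.041, 'fore': 0.048, 'wrist': 0.184, 'hand': 0.231}
0.4 (-95, -31, 150) [-0.965 -0.238  2.287  0.266  0.751  0.929] {'shoulder': -0.008, 'upper': 0.021, 'elbow': 0.101, 'fore': 0.058, 'wrist': 0.159, 'hand': 0.204}
```

Emit:
move_arm:
  rows: "0 0.3 2.2 0.3 0 0 0.3; 0 0.4 2.3 0.3 0 0 0.3; 0.1 0.3 2.2 0.3 0.1 0 0.3; 0 0.3 2.3 0.3 0 0.1 0.3; 0 0 0 0 0 0 0.3"

```text
time_s: 15.0
eef_pos: [0.4074, -0.2602, 0.2302]
eef_rot: [0.054, -0.512, 0.853, -0.087]
wrist_force: [0.7, 0.9, -0.3]
opening: 0.304
```

Run:
```python
from view import *
view("9",[W((-41,-31,132))],{"side":(310,190,410,265),"top":(270,150,430,270)},8)
o=now(); q=o["q"]; P,R=fk(q); RT=RR.T
print("pinch reader",RT@(P+R[:,2]*PZ-[rd[0],rd[1],0])*1000,"axes in reader\n",RT@R, o["wrist_force"])
```

```text
pinch reader [-50.049 -30.965 180.728] axes in reader
 [[-0.002 -0.978  0.209]
 [-1.     0.002  0.   ]
 [-0.001 -0.209 -0.978]] [ 1.166  0.287 -1.484]
```

View pics/v_side9.png

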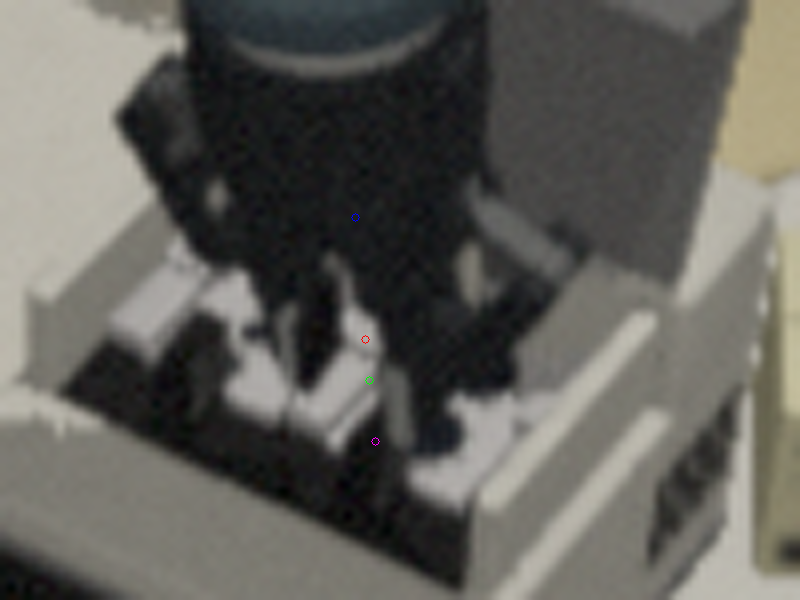

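Run:
```python
from view import *
c=load("side9"); o=now(); P,R=fk(o["q"])
for u in((575,265),(560,290),(520,320),(470,195),(410,450),(395,370),(120,115),(175,60),(285,310)):
    px=(np.array(u)+.5)/8-.5+[310,190]-[-.16,2.16]
    og,d=ray(c,[px]); d=d[0]
    for yy in(0,-.011,.011):
        t=((P-og)@R[:,1]+yy)/(d@R[:,1]); p=og+d*t; print(u,yy,np.round(R.T@(p-P)*1000),end=" | ")
    print()
```

```text
(575, 265) 0 [ 65.  -0. -26.] | (575, 265) -0.011 [ 59. -11. -10.] | (575, 265) 0.011 [ 72.  11. -43.] | 
(560, 290) 0 [ 61.   0. -13.] | (560, 290) -0.011 [ 54. -11.   4.] | (560, 290) 0.011 [ 67.  11. -30.] | 
(520, 320) 0 [49. -0.  8.] | (520, 320) -0.011 [ 42. -11.  25.] | (520, 320) 0.011 [ 56.  11. -10.] | 
(470, 195) 0 [ 35.   0. -36.] | (470, 195) -0.011 [ 28. -11. -20.] | (470, 195) 0.011 [ 42.  11. -52.] | 
(410, 450) 0 [11. -0. 93.] | (410, 450) -0.011 [  4. -11. 112.] | (410, 450) 0.011 [19. 11. 74.] | 
(395, 370) 0 [ 8. -0. 57.] | (395, 370) -0.011 [  1. -11.  75.] | (395, 370) 0.011 [16. 11. 38.] | 
(120, 115) 0 [-74.  -0.  -3.] | (120, 115) -0.011 [-84. -11.  14.] | (120, 115) 0.011 [-65.  11. -20.] | 
(175, 60) 0 [-53.  -0. -38.] | (175, 60) -0.011 [-62. -11. -22.] | (175, 60) 0.011 [-44.  11. -54.] | 
(285, 310) 0 [-27.  -0.  53.] | (285, 310) -0.011 [-35. -11.  71.] | (285, 310) 0.011 [-18.  11.  34.] |
```

Emit:
move_arm:
  rows: "0 0 1.5 0 0 0 0.3; 0 0 1.5 0 0 0 0.3; 0 0 1 0 0 0 0.3; 0 0 0.8 0 0 0 0.3; 0 0 0 0 0 0 0.3"

```text
time_s: 15.6
eef_pos: [0.4175, -0.2664, 0.1861]
eef_rot: [0.054, -0.512, 0.853, -0.09]
wrist_force: [-0.5, 0.4, -0.9]
opening: 0.301
```

Run:
```python
from view import *
view("10",[W((-41,-31,132))],{"side":(310,190,410,265),"top":(270,150,430,270)},8)
o=now(); q=o["q"]; P,R=fk(q); RT=RR.T
print("pinch reader",RT@(P+R[:,2]*PZ-[rd[0],rd[1],0])*1000, o["wrist_force"],o["opening"])
```

```text
pinch reader [-39.917 -31.106 133.907] [-1.182 -0.069  0.617] 0.30428471150978165
```

View pics/v_side10.png

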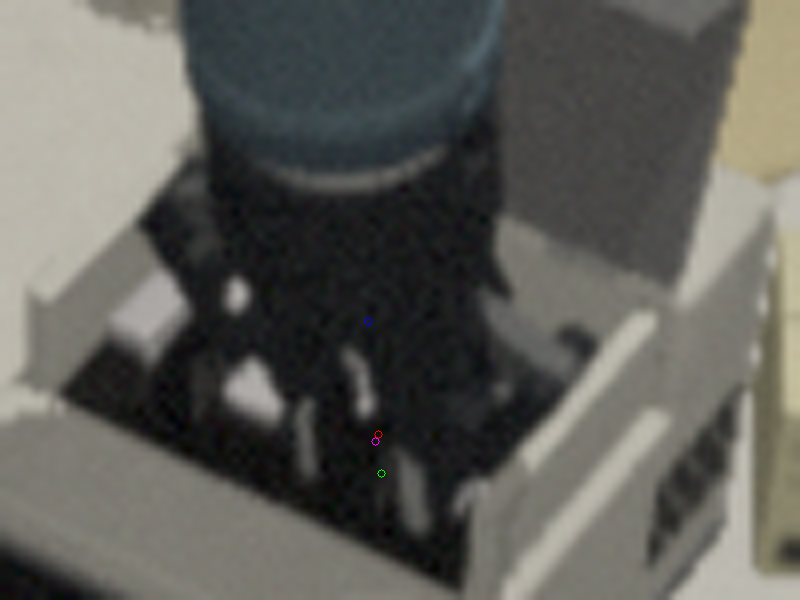

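Emit:
move_arm:
  rows: "0 0 -0.2 0 0 0 0.3; 0 0 0 0 0 0 0; 0 0 0 0 0 0 0; 0 0 0 0 0 0 0; 0 0 0 0 0 0 0; 0 0 0 0 0 0 0"

```text
time_s: 16.3
eef_pos: [0.4172, -0.2664, 0.1891]
eef_rot: [0.054, -0.512, 0.853, -0.091]
wrist_force: [-2.1, 1.9, 6.1]
opening: 0.131
```

Run:
```python
from view import *
o=now(); q=o["q"]; P,R=fk(q); RT=RR.T
print("pinch reader",RT@(P+R[:,2]*PZ-[rd[0],rd[1],0])*1000, RT@o["wrist_force"],o["opening"],o["torque"])
# tool coords of reader -x
A=RT@R; print("reader x in tool",A.T@[1,0,0])
r,_,_=rows(P,R,P+RR@[-.05,0,0],R,0,n=8); print("; ".join(r)); check(P,R,r,q)
```

```text
pinch reader [-40.104 -31.25  136.365] [-2.692  0.679  6.126] 0.13134761431677047 [ 0.129  0.179 -0.048]
reader x in tool [-0.003 -0.978  0.211]
0 0.6 -0.1 0 0 0 0; 0 0.6 -0.2 0 0 0 0; 0 0.6 -0.1 0 0 0 0; 0 0.6 -0.1 0 0 0 0; 0 0.7 -0.2 0 0 0 0; 0 0.6 -0.1 0 0 0 0; 0 0.6 -0.1 0 0 0 0; 0 0.6 -0.2 0 0 0 0
worst {'shoulder': np.float64(0.013), 'upper': np.float64(0.032), 'elbow': np.float64(0.018), 'fore': np.float64(0.041), 'wrist': np.float64(0.186), 'hand': np.float64(0.21)} q end [-0.893 -0.084  2.15   0.107  0.882  1.108] P [ 0.373 -0.243  0.189]
```

Emit:
move_arm:
  rows: "0 0 -0.05 0 0 0 0; 0 0.4 -0.08 0 0 0 0; 0 0.6 -0.13 0 0 0 0; 0 0.6 -0.13 0 0 0 0; 0 0 0 0 0 0 0"

```text
time_s: 16.8
eef_pos: [0.4019, -0.2582, 0.1891]
eef_rot: [0.054, -0.512, 0.853, -0.091]
wrist_force: [-1.1, -0.1, 5.8]
opening: 0.131
```

```bash
cat > st.py <<'E'
from tgt import *
o=now(); q=o["q"]; P,R=fk(q); RT=RR.T
print(o["time_s"],"pinch reader",RT@(P+R[:,2]*PZ-[rd[0],rd[1],0])*1000, "F reader",RT@o["wrist_force"],o["opening"],o["torque"]); print(RT@R)
E
python3 st.py
```

```text
16.8 pinch reader [-57.541 -31.088 136.363] F reader [-0.991 -0.584  5.831] 0.13131722355714684 [ 0.052  0.072 -0.023]
[[-0.003 -0.978  0.21 ]
 [-1.     0.003 -0.001]
 [ 0.    -0.21  -0.978]]
```

Emit:
move_arm:
  rows: "0 0.6 -0.13 0 0 0 0; 0 0.6 -0.13 0 0 0 0; 0 0.6 -0.13 0 0 0 0; 0 0.6 -0.13 0 0 0 0; 0 0.6 -0.13 0 0 0 0; 0 0.6 -0.13 0 0 0 0; 0 0 0 0 0 0 0"

```text
time_s: 17.5
eef_pos: [0.3693, -0.2408, 0.189]
eef_rot: [0.054, -0.512, 0.853, -0.09]
wrist_force: [-1.7, 0.4, 10.1]
opening: 0.13
```

```bash
python3 st.py
python3 - <<'E'
from view import *
view("11",[],{"side":(310,190,410,265),"top":(270,150,430,270)},8)
E
```

```text
17.5 pinch reader [-94.512 -30.985 136.335] F reader [-1.663 -0.481 10.065] 0.12977261580538405 [-0.078 -0.104 -0.043]
[[-0.003 -0.978  0.21 ]
 [-1.     0.003 -0.001]
 [-0.    -0.21  -0.978]]
```

View pics/v_side11.png

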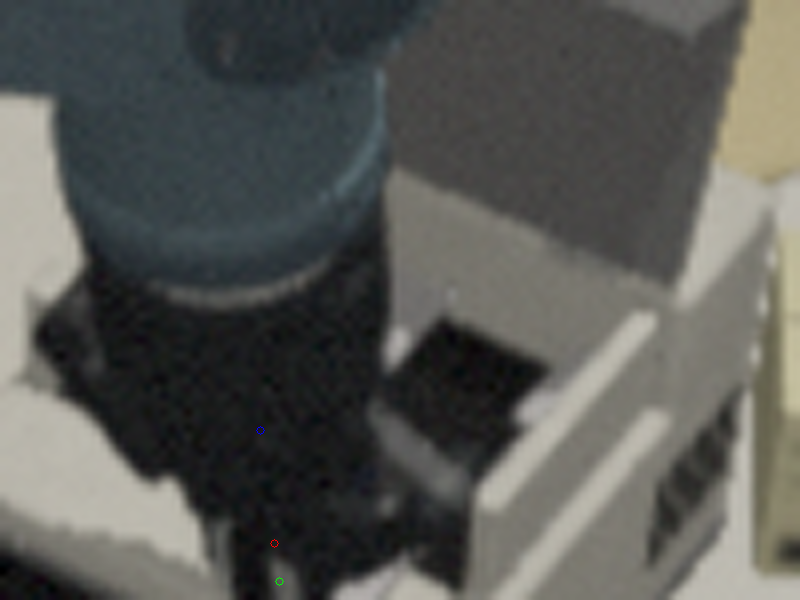

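Emit:
move_arm:
  rows: "0 -0.2 -1 0 0 0 0; 0 -0.4 -2 0 0 0 0; 0 -0.4 -2 0 0 0 0; 0 0 0 0 0 0 0"

```text
time_s: 18.0
eef_pos: [0.3693, -0.2409, 0.2413]
eef_rot: [0.054, -0.512, 0.853, -0.091]
wrist_force: [0.6, 0.2, -1.2]
opening: 0.127
```

```bash
python3 st.py
python3 - <<'E'
from view import *
view("12",[],{"side":(290,170,450,290),"top":(270,160,430,280)},5)
o=now(); q=o["q"]; P,R=fk(q)
pinch=P+R[:,2]*PZ
tab_z_off=pinch[2]*1000-(0)
E
```

```text
18.0 pinch reader [-94.369 -31.117 188.645] F reader [ 0.45   0.43  -1.151] 0.12653404846164942 [ 0.017  0.122 -0.029]
[[-0.002 -0.977  0.211]
 [-1.     0.002 -0.001]
 [ 0.001 -0.211 -0.977]]
```

View pics/v_side12.png

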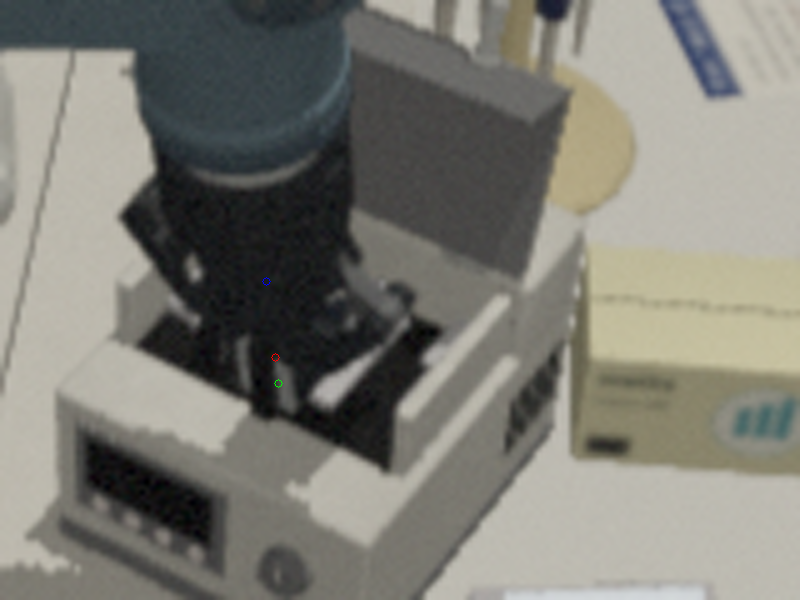

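View pics/v_top12.png

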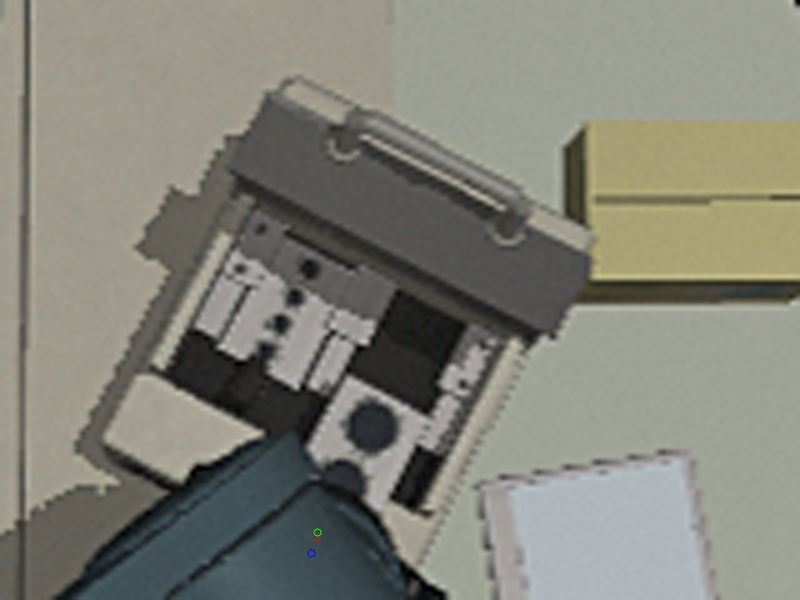

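Run:
```python
from ov import *; from plan import now
from tgt import *
q=now()["q"]
a=ov("side12",q);b=ov("top12",q); a0=load("side12")["color"]
cv2.imwrite("pics/c12.png",np.hstack([a0[:,:300],a[:,:300]]))
cv2.imwrite("pics/d12.png",np.hstack([load("top12")["color"][200:,:380],b[200:,:380]]))
for psi in(-75,-85,-90,-95,-100,-110,-120):
    t=np.radians(psi); c,s=np.cos(t),np.sin(t); Rz=np.array([[c,-s,0],[s,c,0],[0,0,1]])
    R1=Rz@(RR.T@tab_R(.212,-1)); p=np.array([.375,-.4095,.135])-Rz@[.042,0,0]
    qq,e=ik(tcp(p,R1),R1,np.array([-.9,-.1,2.1,.1,.9,2.2])); print(psi,e<1e-3,qq,{a:round(float(b),3) for a,b in coldist(qq).items()})
```

```text
-75 True [-0.981  0.088  1.982 -0.089  0.872  1.949] {'shoulder': -0.012, 'upper': -0.004, 'elbow': -0.046, 'fore': 0.059, 'wrist': 0.275, 'hand': 0.325}
-85 True [-0.945  0.114  1.954 -0.139  0.896  2.187] {'shoulder': -0.002, 'upper': -0.007, 'elbow': -0.046, 'fore': 0.055, 'wrist': 0.272, 'hand': 0.324}
-90 True [-0.928  0.128  1.937 -0.16   0.912  2.301] {'shoulder': 0.003, 'upper': -0.01, 'elbow': -0.048, 'fore': 0.052, 'wrist': 0.272, 'hand': 0.324}
-95 True [-0.913  0.144  1.919 -0.179  0.929  2.412] {'shoulder': 0.007, 'upper': -0.013, 'elbow': -0.051, 'fore': 0.05, 'wrist': 0.272, 'hand': 0.324}
-100 True [-0.9    0.161  1.899 -0.195  0.948  2.52 ] {'shoulder': 0.011, 'upper': -0.016, 'elbow': -0.055, 'fore': 0.048, 'wrist': 0.274, 'hand': 0.325}
-110 True [-0.878  0.197  1.857 -0.219  0.991  2.724] {'shoulder': 0.017, 'upper': -0.024, 'elbow': -0.064, 'fore': 0.045, 'wrist': 0.28, 'hand': 0.327}
-120 True [-0.863  0.234  1.812 -0.233  1.037  2.915] {'shoulder': 0.021, 'upper': -0.033, 'elbow': -0.065, 'fore': 0.043, 'wrist': 0.29, 'hand': 0.332}
```

View pics/c12.png

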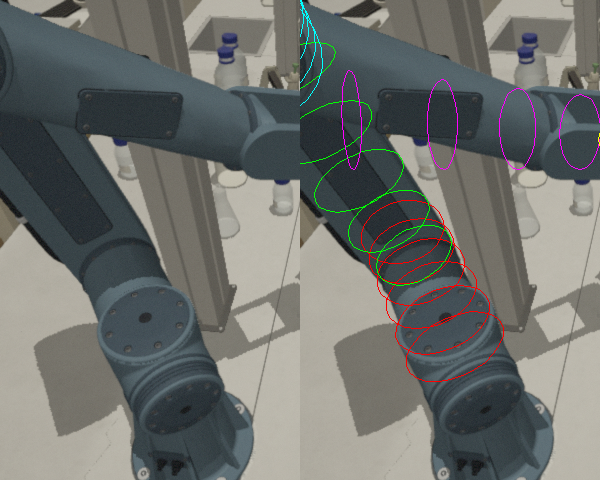

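View pics/d12.png

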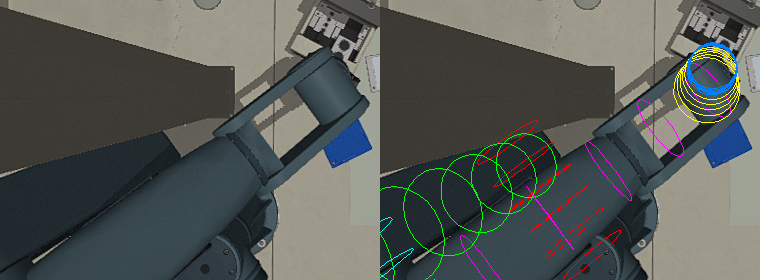

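Run:
```python
from lib import *; from kin import *
k=np.load("kin.npy")
q=np.array([-.425,-.838,1.595,-.014,2.342,.057]) 
for n in("top2","side2"):
    c=load(n); x0,y0,x1,y1=(0,340,300,480) if n=="top2" else (0,200,300,420); s=2.6
    im=cv2.resize(c["color"][y0:y1,x0:x1],None,fx=s,fy=s,interpolation=cv2.INTER_CUBIC); im=np.uint8(255*(im/255.)**.55)
    lat=np.array([-np.sin(q[0]),np.cos(q[0]),0]); fw=np.array([np.cos(q[0]),np.sin(q[0]),0]); sh=np.array([0,0,k[0]]); up=fw*np.sin(q[1])+Z*np.cos(q[1])
    A=np.linspace(0,2*np.pi,40)
    for l,col in((.16,(255,255,255)),(.20,(0,0,255)),(.24,(0,255,0)),(.28,(255,255,0))):
        for p0 in(sh,sh+up*.2):
            ring=p0+l*lat+.065*(np.cos(A)[:,None]*fw+np.sin(A)[:,None]*Z)
            u=((proj(c,ring)-[x0,y0]+.5)*s-.5); cv2.polylines(im,[np.int32(np.clip(u,-3000,3000))],True,col,1)
    cv2.imwrite(f"pics/lat_{n}.png",im)
```

```text
(no output)
```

View pics/lat_top2.png

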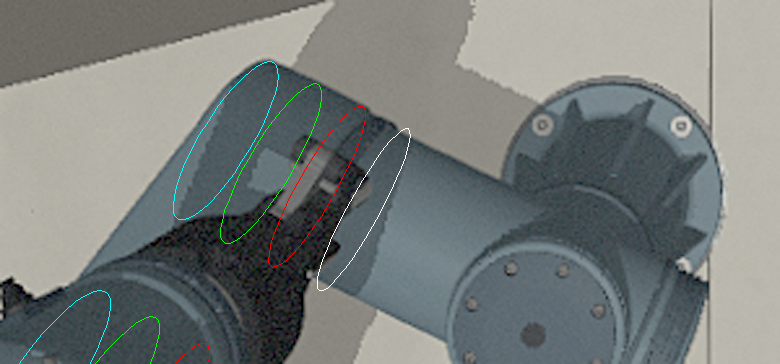

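View pics/lat_side2.png

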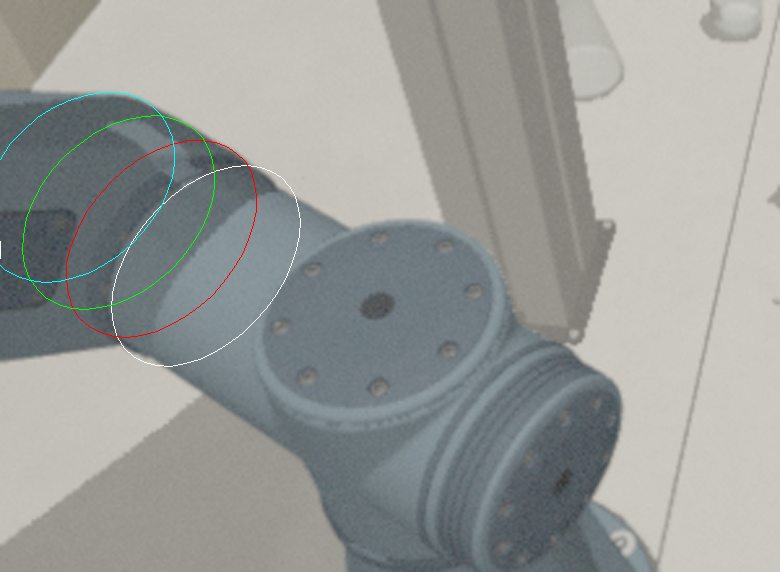

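```bash
cat > col2.py <<'E'
from tgt import *
def dcol(P): 
    d=np.maximum(np.abs(P[:,:2]-[.32,.065])-[.055,.0425],0); return np.hypot(*d.T)
def col2(q,rim=.285,r=.063):
    c,s=np.cos(q[0]),np.sin(q[0]); lat=np.array([-s,c,0]);fw=np.array([c,s,0]); pts,R=chain(q,k)
    sh=np.array([0,0,k[0]]); el=pts[3]-k[2]*lat; A=np.linspace(0,2*np.pi,48)
    out={}
    for n,p in(("sh",sh),("el",el),("mid",(sh+el)/2)):
        # cylinder with a 2 cm fillet at the rim
        m=9
        for l,rr in((0.1,r),(.2,r),(rim-.02,r),(rim-.006,r-.006),(rim,r-.02)):
            ring=p+l*lat+rr*(np.cos(A)[:,None]*fw+np.sin(A)[:,None]*Z); m=min(m,dcol(ring).min())
        out[n]=round(float(m),4)
    out["fore"]=round(float(coldist(q)["fore"]),3)
    return out
E
python3 - <<'E'
from col2 import *
q=now()["q"]; print(q,col2(q))
for psi in(-30,-50,-60,-75,-85,-95,-110,-120):
    t=np.radians(psi); c,s=np.cos(t),np.sin(t); Rz=np.array([[c,-s,0],[s,c,0],[0,0,1]])
    R1=Rz@(RR.T@tab_R(.212,-1)); p=np.array([.375,-.4095,.135])-Rz@[.042,0,0]
    qq,e=ik(tcp(p,R1),R1,np.array([-.9,-.1,2.1,.1,.9,2.2])); print(psi,e<1e-3,qq,col2(qq))
E
```

```text
[-0.897 -0.181  2.119  0.098  1.013  1.12 ] {'sh': 0.0205, 'el': 0.0975, 'mid': 0.0584, 'fore': 0.048}
-30 True [-1.16   0.069  2.002  0.16   0.905  0.846] {'sh': 0.0, 'el': 0.0, 'mid': 0.0, 'fore': 0.079}
-50 True [-1.084  0.056  2.016  0.058  0.862  1.326] {'sh': 0.0, 'el': 0.0, 'mid': 0.0, 'fore': 0.071}
-60 True [-1.042  0.063  2.009 -0.001  0.857  1.577] {'sh': 0.0, 'el': 0.0, 'mid': 0.0, 'fore': 0.067}
-75 True [-0.981  0.088  1.982 -0.089  0.872  1.949] {'sh': 0.0015, 'el': 0.0, 'mid': 0.0, 'fore': 0.059}
-85 True [-0.945  0.114  1.954 -0.139  0.896  2.187] {'sh': 0.0113, 'el': 0.0, 'mid': 0.0, 'fore': 0.055}
-95 True [-0.913  0.144  1.919 -0.179  0.929  2.412] {'sh': 0.0174, 'el': 0.0, 'mid': 0.0, 'fore': 0.05}
-110 True [-0.878  0.197  1.857 -0.219  0.991  2.724] {'sh': 0.0247, 'el': 0.0, 'mid': 0.0, 'fore': 0.045}
-120 True [-0.863  0.234  1.812 -0.233  1.037  2.915] {'sh': 0.0283, 'el': 0.0, 'mid': 0.0, 'fore': 0.043}
```

Run:
```python
from col2 import *
res=[]
for L in(-.4,-.2,0,.21,.35,.5):
  for psi in range(-180,180,15):
    t=np.radians(psi); c,s=np.cos(t),np.sin(t); Rz=np.array([[c,-s,0],[s,c,0],[0,0,1]])
    R1=Rz@(RR.T@tab_R(L,-1)); p=np.array([.375,-.4095,.135])-Rz@[.042,0,0]
    for r5 in(2.,-1):
        qq,e=ik(tcp(p,R1),R1,np.array([-.9,-.1,2.1,.1,.9,r5]))
        if e<1e-3: d=col2(qq); res.append((min(d.values()),L,psi,np.round(qq,2),d))
res.sort(key=lambda a:-a[0])
for r in res[:25]: print(r)
```

```text
(0.0176, 0.5, -75, array([-0.91, -0.  ,  2.15, -0.36,  0.55,  2.23]), {'sh': 0.0176, 'el': 0.0191, 'mid': 0.0183, 'fore': 0.05})
(0.0176, 0.5, -75, array([-0.91, -0.  ,  2.15, -0.36,  0.55,  2.23]), {'sh': 0.0176, 'el': 0.0191, 'mid': 0.0183, 'fore': 0.05})
(0.0064, 0.5, -90, array([-0.81,  0.08,  2.07, -0.54,  0.69,  2.7 ]), {'sh': 0.0417, 'el': 0.0064, 'mid': 0.024, 'fore': 0.034})
(0.0064, 0.5, -90, array([-0.81,  0.08,  2.07, -0.54,  0.69,  2.7 ]), {'sh': 0.0417, 'el': 0.0064, 'mid': 0.024, 'fore': 0.034})
(0.0, -0.4, -180, array([-1.17,  0.21,  1.88,  0.46,  0.94, -3.  ]), {'sh': 0.0, 'el': 0.0, 'mid': 0.0, 'fore': 0.08})
(0.0, -0.4, -165, array([-1.18,  0.24,  1.84,  0.46,  1.05,  3.04]), {'sh': 0.0, 'el': 0.0, 'mid': 0.0, 'fore': 0.08})
(0.0, -0.4, -150, array([-1.18,  0.28,  1.79,  0.43,  1.16,  2.81]), {'sh': 0.0, 'el': 0.0, 'mid': 0.0, 'fore': 0.08})
(0.0, -0.4, -135, array([-1.17,  0.32,  1.74,  0.39,  1.26,  2.6 ]), {'sh': 0.0, 'el': 0.0, 'mid': 0.0, 'fore': 0.08})
(0.0, -0.4, -120, array([-1.16,  0.36,  1.69,  0.33,  1.35,  2.39]), {'sh': 0.0, 'el': 0.0, 'mid': 0.0, 'for
[... 1242 characters left out ...]
0.96,  0.43,  1.59, -0.25,  1.44,  0.95]), {'sh': 0.0082, 'el': 0.0, 'mid': 0.0, 'fore': 0.056})
(0.0, -0.4, -15, array([-0.96,  0.43,  1.59, -0.25,  1.44,  0.95]), {'sh': 0.0082, 'el': 0.0, 'mid': 0.0, 'fore': 0.056})
(0.0, -0.4, 0, array([-0.93,  0.41,  1.62, -0.33,  1.37,  0.74]), {'sh': 0.0145, 'el': 0.0, 'mid': 0.0, 'fore': 0.053})
(0.0, -0.4, 0, array([-0.93,  0.41,  1.62, -0.33,  1.37,  0.74]), {'sh': 0.0145, 'el': 0.0, 'mid': 0.0, 'fore': 0.053})
(0.0, -0.4, 15, array([-0.92,  0.38,  1.66, -0.38,  1.28,  0.54]), {'sh': 0.0167, 'el': 0.0, 'mid': 0.0, 'fore': 0.051})
(0.0, -0.4, 15, array([-0.92,  0.38,  1.66, -0.38,  1.28,  0.54]), {'sh': 0.0167, 'el': 0.0, 'mid': 0.0, 'fore': 0.051})
```

Run:
```python
from col2 import *
q=now()["q"]
for L in(.4,.45,.5):
  R1=tab_R(L,-1)
  for x in(-41,-60,-80,-90):
    for up in(0,.05):
      qq,e=ik(tcp(W((x,-31,136)),R1)-R1[:,2]*up,R1,q); print(L,x,up,e<1e-3,np.round(qq,2),col2(qq))
for psi in(-65,-70,-75,-80,-85):
   for L in(.45,.5):
    t=np.radians(psi); c,s=np.cos(t),np.sin(t); Rz=np.array([[c,-s,0],[s,c,0],[0,0,1]])
    R1=Rz@(RR.T@tab_R(L,-1)); p=np.array([.375,-.4095,.137])-Rz@[.042,0,0]
    qq,e=ik(tcp(p,R1),R1,np.array([-.9,-.1,2.1,.1,.9,2])); print(psi,L,np.round(qq,2),col2(qq))
```

```text
0.4 -41 0 True [-0.9  -0.06  2.17  0.25  0.68  0.99] {'sh': 0.0204, 'el': 0.0453, 'mid': 0.0326, 'fore': 0.048}
0.4 -41 0.05 True [-0.92 -0.2   2.18  0.23  0.81  1.01] {'sh': 0.0163, 'el': 0.0995, 'mid': 0.0566, 'fore': 0.051}
0.4 -60 0 True [-0.92 -0.11  2.22  0.26  0.68  0.97] {'sh': 0.0164, 'el': 0.0608, 'mid': 0.0377, 'fore': 0.051}
0.4 -60 0.05 True [-0.94 -0.25  2.22  0.24  0.82  0.98] {'sh': 0.0115, 'el': 0.1164, 'mid': 0.0619, 'fore': 0.055}
0.4 -80 0 True [-0.94 -0.16  2.26  0.27  0.7   0.94] {'sh': 0.0113, 'el': 0.0776, 'mid': 0.0429, 'fore': 0.055}
0.4 -80 0.05 True [-0.97 -0.32  2.27  0.25  0.85  0.95] {'sh': 0.0036, 'el': 0.1345, 'mid': 0.0672, 'fore': 0.059}
0.4 -90 0 True [-0.96 -0.19  2.29  0.28  0.71  0.92] {'sh': 0.0074, 'el': 0.0863, 'mid': 0.0454, 'fore': 0.057}
0.4 -90 0.05 True [-0.99 -0.35  2.29  0.25  0.86  0.94] {'sh': 0.0007, 'el': 0.1436, 'mid': 0.0697, 'fore': 0.061}
0.45 -41 0 True [-0.91 -0.08  2.21  0.31  0.62  0.93] {'sh': 0.0174, 'el': 0.0508, 'mid': 0.0335, 'fore': 0.05}
0.45 -41 0.05 True [-0.94 -0.23  2.22  0.28  0.76  0.95] {'sh': 0.0127, 'el': 0.
[... 1958 characters left out ...]
.53  2.03] {'sh': 0.0089, 'el': 0.0215, 'mid': 0.0159, 'fore': 0.056}
-75 0.45 [-0.93  0.    2.13 -0.29  0.61  2.16] {'sh': 0.0155, 'el': 0.0149, 'mid': 0.0152, 'fore': 0.052}
-75 0.5 [-0.91 -0.01  2.15 -0.36  0.56  2.23] {'sh': 0.0176, 'el': 0.0207, 'mid': 0.0191, 'fore': 0.05}
-80 0.45 [-0.89  0.03  2.1  -0.36  0.65  2.32] {'sh': 0.0218, 'el': 0.0123, 'mid': 0.0167, 'fore': 0.047}
-80 0.5 [-0.87  0.02  2.13 -0.44  0.6   2.41] {'sh': 0.0255, 'el': 0.0182, 'mid': 0.0218, 'fore': 0.045}
-85 0.45 [-0.86  0.05  2.07 -0.41  0.68  2.47] {'sh': 0.029, 'el': 0.0083, 'mid': 0.0181, 'fore': 0.042}
-85 0.5 [-0.84  0.05  2.1  -0.5   0.65  2.56] {'sh': 0.0339, 'el': 0.0139, 'mid': 0.0238, 'fore': 0.039}
```

Run:
```python
from col2 import *
o=now(); q=o["q"]; P,R=fk(q)
def go(P2,R2,g,n,q,P,R,lab):
    r,_,_=rows(P,R,P2,R2,g,n=n); print(lab,"; ".join(r)); P,R,q=check(P,R,r,q); print(col2(q)); return P,R,q
P,R,q=go(P+RR@[.0145,0,0],R,0,2,q,P,R,"back")
P,R,q=go(P+np.array([0,0,-.045]),R,0,3,q,P,R,"down")
P,R,q=go(P+np.array([0,0,-.007]),R,0,2,q,P,R,"down2")
```

```text
back 0 -0.7 0.2 0 0 0 0; 0 -0.7 0.1 0 0 0 0
worst {'shoulder': np.float64(0.013), 'upper': np.float64(0.034), 'elbow': np.float64(0.083), 'fore': np.float64(0.046), 'wrist': np.float64(0.187), 'hand': np.float64(0.211)} q end [-0.882 -0.142  2.087  0.095  1.006  1.135] P [ 0.381 -0.247  0.239]
{'sh': 0.0238, 'el': 0.0849, 'mid': 0.0541, 'fore': 0.046}
down 0 0.3 1.5 0 0 0 0; 0 0.3 1.4 0 0 0 0; 0 0.3 1.5 0 0 0 0
worst {'shoulder': np.float64(0.016), 'upper': np.float64(0.036), 'elbow': np.float64(0.05), 'fore': np.float64(0.046), 'wrist': np.float64(0.19), 'hand': np.float64(0.214)} q end [-0.882 -0.066  2.123  0.103  0.894  1.122] P [ 0.382 -0.247  0.194]
{'sh': 0.0239, 'el': 0.0522, 'mid': 0.0379, 'fore': 0.046}
down2 0 0.1 0.3 0 0 0 0; 0 0 0.4 0 0 0 0
worst {'shoulder': np.float64(0.015), 'upper': np.float64(0.035), 'elbow': np.float64(0.044), 'fore': np.float64(0.046), 'wrist': np.float64(0.19), 'hand': np.float64(0.214)} q end [-0.881 -0.052  2.127  0.104  0.876  1.12 ] P [ 0.382 -0.247  0.187]
{'sh': 0.024, 'el': 0.0462, 'mid': 0.035, 'fore': 0.046}
```

Emit:
move_arm:
  rows: "0 -0.7 0.15 0 0 0 0; 0 -0.7 0.15 0 0 0 0; 0 0 0 0 0 0 0; 0 0.3 1.5 0 0 0 0; 0 0.3 1.5 0 0 0 0; 0 0.3 1.4 0 0 0 0; 0 0 0 0 0 0 0"

```text
time_s: 18.8
eef_pos: [0.3813, -0.2463, 0.1923]
eef_rot: [0.054, -0.512, 0.853, -0.087]
wrist_force: [-0.3, -0.5, -1.4]
opening: 0.13
```

```bash
python3 st.py
```

```text
18.8 pinch reader [-81.611 -30.136 139.499] F reader [ 0.018 -0.572 -1.357] 0.12987542008492184 [0.145 0.187 0.01 ]
[[-0.002 -0.979  0.204]
 [-1.     0.003  0.002]
 [-0.002 -0.204 -0.979]]
```

Emit:
move_arm:
  rows: "0.05 0 0.2 0 0 0 0; 0.05 0 0.12 0 0 0 0; 0 0 0 0 0 0 0"

```text
time_s: 19.1
eef_pos: [0.3827, -0.2492, 0.1921]
eef_rot: [0.054, -0.512, 0.853, -0.091]
wrist_force: [0.1, -0.6, -1.7]
opening: 0.126
```

```bash
python3 st.py
```

```text
19.1 pinch reader [-78.754 -32.149 139.435] F reader [ 0.34  -0.515 -1.719] 0.12581256289110332 [ 0.042  0.123 -0.016]
[[-0.003 -0.978  0.21 ]
 [-1.     0.003 -0.001]
 [-0.    -0.21  -0.978]]
```

Emit:
move_arm:
  rows: "0 0 0 0 0 0 0; 0 0 0 0 0 0 0"

```text
time_s: 19.3
eef_pos: [0.3825, -0.2489, 0.192]
eef_rot: [0.054, -0.512, 0.853, -0.09]
wrist_force: [0.4, 0.6, -0.8]
opening: 0.13
```

```bash
python3 st.py
```

```text
19.3 pinch reader [-78.991 -32.002 139.29 ] F reader [ 0.093  0.751 -0.839] 0.12961948127621653 [0.039 0.167 0.047]
[[-0.003 -0.978  0.21 ]
 [-1.     0.003 -0.   ]
 [-0.    -0.21  -0.978]]
```

Emit:
move_arm:
  rows: "-0.1 0.08 0.15 0 0 0 0; 0 0.03 0.15 0 0 0 0; 0 0 0 0 0 0 0; 0 0 0 0 0 0 0"

```text
time_s: 19.7
eef_pos: [0.3826, -0.2477, 0.1891]
eef_rot: [0.054, -0.512, 0.853, -0.09]
wrist_force: [-3.3, 2.1, 6.7]
opening: 0.129
```

```bash
python3 st.py
```

```text
19.7 pinch reader [-79.563 -30.865 136.347] F reader [-3.91   0.287  6.729] 0.12895696452333616 [0.409 0.4   0.019]
[[-0.002 -0.978  0.21 ]
 [-1.     0.002 -0.   ]
 [-0.    -0.21  -0.978]]
```

Run:
```python
from col2 import *
o=now(); q=o["q"]; P,R=fk(q)
pin=P+R[:,2]*PZ; R2=tab_R(.42,-1); 
Pc=P.copy();Rc=R.copy(); n=4; out=[]
rv=Ro.from_matrix(R.T@R2).as_rotvec()
for i in range(n):
    Rn=R@Ro.from_rotvec(rv*(i+1)/n).as_matrix(); Pn=pin+np.array([0,0,.002])*(i+1)/n-Rn[:,2]*PZ
    sh=np.round(Rc.T@(Pn-Pc)*100,2); tr=np.round(np.degrees(Ro.from_matrix(Rc.T@Rn).as_rotvec()),1)
    out.append("%g %g %g %g %g %g 0.25"%(*sh,*tr)); Pc=Pc+Rc@sh/100; Rc=Rc@Ro.from_rotvec(np.radians(tr)).as_matrix()
print("; ".join(out)); P,R,q=check(P,R,out,q); print(col2(q))
```

```text
0 0.27 -0.04 3 -0 -0 0.25; 0 0.27 -0.04 3 -0 -0.1 0.25; 0 0.26 -0.04 3 -0 0 0.25; 0 0.27 -0.04 3 -0 -0 0.25
worst {'shoulder': np.float64(-0.003), 'upper': np.float64(0.023), 'elbow': np.float64(0.055), 'fore': np.float64(0.048), 'wrist': np.float64(0.163), 'hand': np.float64(0.21)} q end [-0.951 -0.178  2.275  0.292  0.685  0.914] P [ 0.373 -0.243  0.188]
{'sh': 0.0095, 'el': 0.0822, 'mid': 0.0443, 'fore': 0.056}
```

Emit:
move_arm:
  rows: "0 0 0 0 0 0 0.25; 0 0 0 0 0 0 0.25; 0 0 0 0 0 0 0.25; 0 0.27 -0.04 3 0 0 0.25; 0 0.27 -0.04 3 0 0 0.25; 0 0.26 -0.04 3 0 0 0.25; 0 0.27 -0.04 3 0 0 0.25; 0 0 0 0 0 0 0.25; 0 0 0 0 0 0 0.25"

```text
time_s: 20.6
eef_pos: [0.373, -0.2428, 0.187]
eef_rot: [0.107, -0.503, 0.839, -0.178]
wrist_force: [-0.9, 0.1, 0.3]
opening: 0.245
```

```bash
python3 st.py
python3 - <<'E'
from view import *
view("13",[W((-80,-31,132))],{"side":(300,200,400,275),"top":(270,160,430,280)},8)
E
```

```text
20.6 pinch reader [-79.673 -31.097 137.806] F reader [-0.83  -0.297  0.308] 0.24487063657154182 [ 0.09   0.168 -0.011]
[[-0.003 -0.913  0.407]
 [-1.     0.003 -0.001]
 [-0.    -0.407 -0.913]]
```

View pics/v_side13.png

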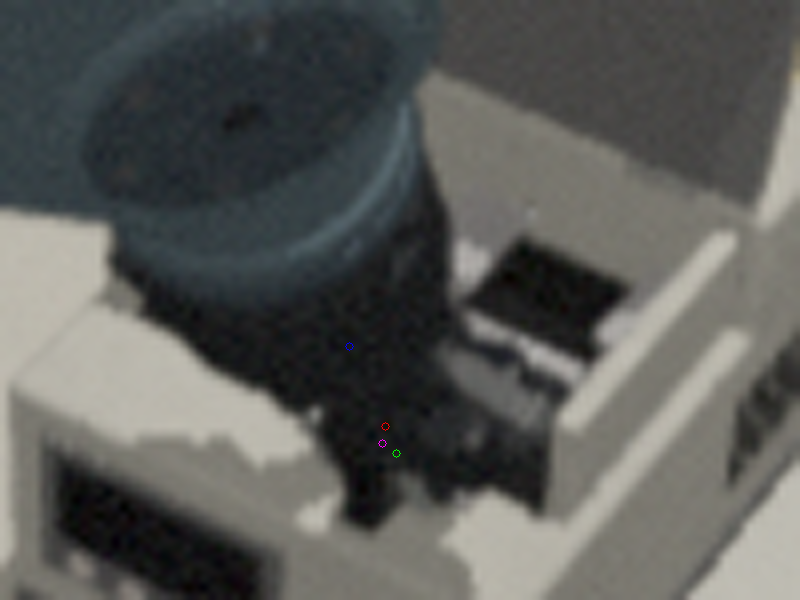

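Emit:
move_arm:
  rows: "0 0 0 0 0 0 0; 0 0 0 0 0 0 0; 0 0 0 0 0 0 0; 0 0 0 0 0 0 0; 0 0 0 0 0 0 0"

```text
time_s: 21.2
eef_pos: [0.3734, -0.243, 0.1874]
eef_rot: [0.108, -0.503, 0.838, -0.179]
wrist_force: [1.3, -0.5, 2.9]
opening: 0.129
```

```bash
python3 st.py
```

```text
21.2 pinch reader [-79.088 -31.1   138.174] F reader [1.393 0.205 2.932] 0.12875926133023902 [-0.03  -0.194  0.033]
[[-0.003 -0.912  0.409]
 [-1.     0.003 -0.001]
 [-0.    -0.409 -0.912]]
```

Emit:
move_arm:
  rows: "0 -0.4 -0.9 0 0 0 0; 0 -0.8 -1.8 0 0 0 0; 0 -0.8 -1.8 0 0 0 0; 0 -0.8 -1.8 0 0 0 0; 0 -0.6 -1.4 0 0 0 0; 0 0 0 0 0 0 0; 0 0 0 0 0 0 0"

```text
time_s: 21.9
eef_pos: [0.3724, -0.2421, 0.2707]
eef_rot: [0.107, -0.503, 0.839, -0.178]
wrist_force: [-0.3, 0.3, -2.3]
opening: 0.131
```

```bash
python3 st.py
python3 - <<'E'
from view import *
view("14",[],{"side":(300,180,420,270),"top":(270,160,430,280)},6)
from col2 import *
o=now(); q=o["q"]; P,R=fk(q); print(col2(q))
Lr=RR.T@R
for psi in(-74,-78):
    t=np.radians(psi); c,s=np.cos(t),np.sin(t); Rz=np.array([[c,-s,0],[s,c,0],[0,0,1]])
    R1=Rz@Lr; p=np.array([.375,-.4095,.1375+.06])-Rz@[.042,0,0]; P1=p-R1[:,2]*PZ
    r,_,_=rows(P,R,P1,R1,0); P2,R2,q2=P,R,q
    for i in range(0,len(r),2):
        P2,R2,q2=check(P2,R2,r[i:i+2],q2); print(col2(q2))
    r2,_,_=rows(P2,R2,P1-[0,0,.06],R1,0,n=4); P2,R2,q2=check(P2,R2,r2,q2); print(psi,col2(q2)); print("; ".join(r));print("; ".join(r2))
E
```

```text
21.9 pinch reader [-80.504 -30.767 221.468] F reader [-0.408  0.113 -2.308] 0.13136598733884197 [0.103 0.269 0.019]
[[-0.002 -0.913  0.407]
 [-1.     0.002 -0.001]
 [-0.    -0.407 -0.913]]
{'sh': 0.0094, 'el': 0.1471, 'mid': 0.076, 'fore': 0.056}
worst {'shoulder': np.float64(-0.004), 'upper': np.float64(0.023), 'elbow': np.float64(0.119), 'fore': np.float64(0.056), 'wrist': np.float64(0.169), 'hand': np.float64(0.227)} q end [-0.951 -0.271  2.174  0.108  0.831  1.321] P [ 0.367 -0.278  0.262]
{'sh': 0.0095, 'el': 0.1215, 'mid': 0.0635, 'fore': 0.056}
worst {'shoulder': np.float64(-0.002), 'upper': np.float64(0.024), 'elbow': np.float64(0.087), 'fore': np.float64(0.055), 'wrist': np.float64(0.185), 'hand': np.float64(0.262)} q end [-0.943 -0.191  2.128 -0.047  0.789  1.68 ] P [ 0.363 -0.313  0.255]
{'sh': 0.0118, 'el': 0.0897, 'mid': 0.0489, 'fore': 0.055}
worst {'shoulder': np.float64(-0.001), 'upper': np.float64(0.025), 'elbow': np.float64(0.048), 'fore': np.float64(0.054), 'wrist': np.float64(0.206), 'hand': np.float64(0.298)} q end [-0.94  -0.1    2.068 -0.199  0.787  2.037] P [ 
[... 1378 characters left out ...]
, 'hand': np.float64(0.297)} q end [-0.915 -0.083  2.051 -0.244  0.807  2.157] P [ 0.361 -0.347  0.247]
{'sh': 0.017, 'el': 0.0509, 'mid': 0.0333, 'fore': 0.051}
worst {'shoulder': np.float64(0.006), 'upper': np.float64(0.022), 'elbow': np.float64(0.002), 'fore': np.float64(0.051), 'wrist': np.float64(0.217), 'hand': np.float64(0.315)} q end [-0.915  0.021  2.093 -0.287  0.666  2.214] P [ 0.361 -0.347  0.187]
-78 {'sh': 0.017, 'el': 0.0106, 'mid': 0.0137, 'fore': 0.051}
1.6 -0.5 0.6 0 3.4 7.6 0; 1.5 -0.6 0.7 0 3.4 7.7 0; 1.4 -0.9 0.8 0 3.4 7.6 0; 1.2 -1 0.9 0 3.3 7.6 0; 1 -1.2 1 0.1 3.4 7.7 0; 0.8 -1.3 0.9 0 3.4 7.6 0
0 0.6 1.4 0 0 0 0; 0 0.6 1.4 0 0 0 0; 0 0.6 1.3 0 0 0 0; 0 0.6 1.4 0 0 0 0
```

View pics/v_side14.png

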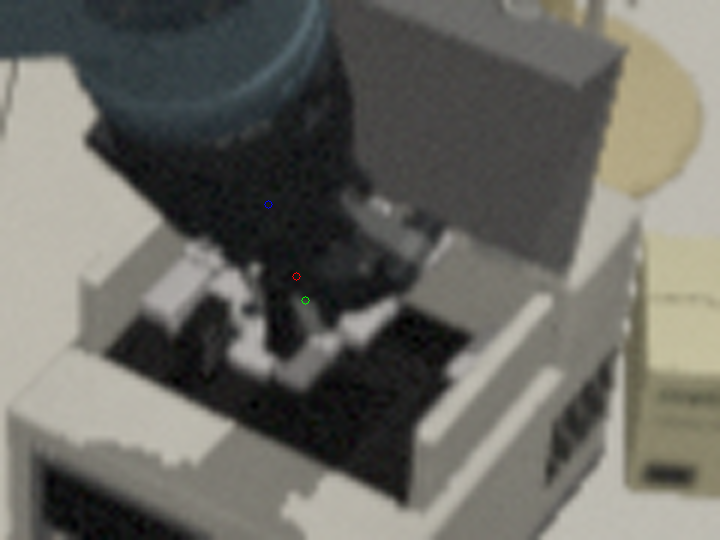

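Emit:
move_arm:
  rows: "0.8 -0.2 0.3 0 1.7 3.8 0; 1.6 -0.5 0.6 0 3.4 7.6 0; 1.5 -0.6 0.7 0 3.4 7.7 0; 1.4 -0.9 0.8 0 3.4 7.6 0; 1.2 -1 0.9 0 3.3 7.6 0; 1 -1.2 1 0.1 3.4 7.7 0; 0.4 -0.6 0.4 0 1.7 3.8 0; 0 0 0 0 0 0 0; 0 0 0 0 0 0 0"

```text
time_s: 22.9
eef_pos: [0.3544, -0.3452, 0.2472]
eef_rot: [0.023, -0.102, 0.973, -0.206]
wrist_force: [-0.4, 0.5, -2.8]
opening: 0.129
```

```bash
python3 o.py
cat > fin.py <<'E'
from col2 import *
o=now(); q=o["q"]; P,R=fk(q); pin=P+R[:,2]*PZ
# slide x axis: horizontal direction of tool z (lean direction); 
sx=np.array([R[0,2],R[1,2],0]); sx/=np.linalg.norm(sx); win=pin+.0416*sx-[0,0,.0252]
print(o["time_s"],"pinch",pin,"windows",win,"psi",np.degrees(np.arctan2(sx[1],sx[0])),"lean",np.arctan2(np.hypot(R[0,2],R[1,2]),-R[2,2]),"jaw tilt",R[2,0],col2(q),o["wrist_force"])
E
python3 fin.py
python3 - <<'E'
from view import *
view("15",[],{"side":(310,170,470,330),"top":(270,170,430,300)},5)
E
```

```text
time_s 22.9
q [-0.9266 -0.1003  2.0666 -0.2373  0.8056  2.1395]
eef_pos [ 0.3544 -0.3452  0.2472]
eef_rot [ 0.0227 -0.1017  0.9729 -0.2064]
wrist_force [-0.3689  0.464  -2.7816]
opening 0.12917762609661573
22.9 pinch [ 0.359 -0.367  0.198] windows [ 0.368 -0.407  0.173] psi -77.75693982169052 lean 0.4183433771469193 jaw tilt -0.0022121021822224607 {'sh': 0.0153, 'el': 0.0553, 'mid': 0.0341, 'fore': 0.052} [-0.369  0.464 -2.782]
```

View pics/v_side15.png

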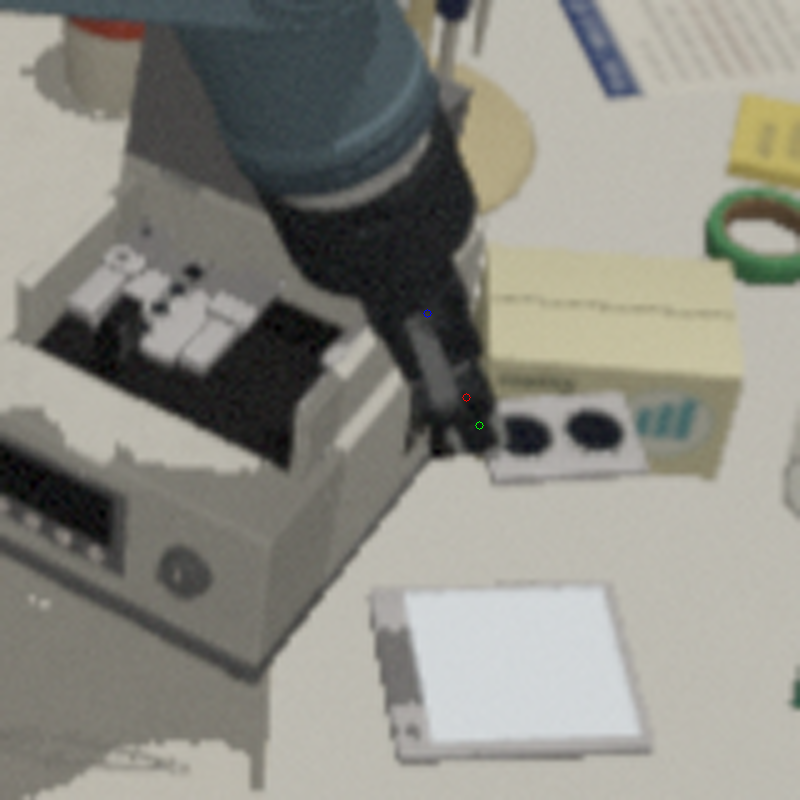

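View pics/v_top15.png

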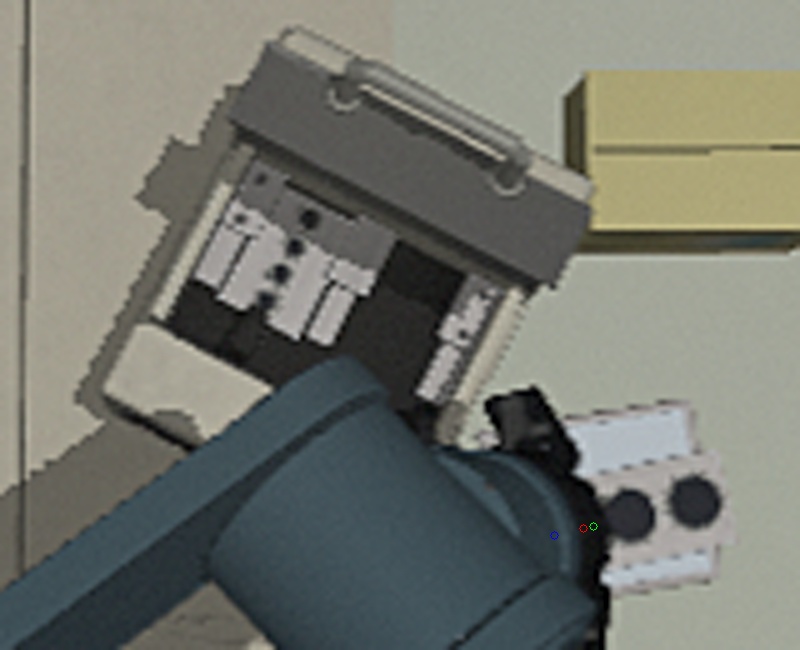

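```bash
python3 - <<'E'
from lib import *
t=load("top15");s=load("side15")
T=lambda a:(np.array(a)+.5)/5-.5+[270,170]; S=lambda a:(np.array(a)+.5)/5-.5+[310,170]
for a,b in(((630,516),(525,435)),((694,500),(594,429)),((662,508),(560,432))):
    print(tri([t,s],[T(a)-[.11,-.29],S(b)-[-.16,2.16]]),tri([t,s],[T(a),S(b)]))
# pad centre directly from top in this frame coordinates (visible corners)
E
python3 - <<'E'
import sys; sys.path.insert(0,'.')
import os; os.chdir('.')
from col2 import *
o=now(); q=o["q"]; P,R=fk(q)
for tgt,lab in(((.374,-.409,.120),"a"),((.374,-.409,.114),"b")):
    win=np.array([.368,-.407,.173]); P1=P+np.array(tgt)-win
    r,_,_=rows(P,R,P1,R,0,n=6); print("; ".join(r)); _,_,q2=check(P,R,r,q); print(col2(q2))
E
```

```text
[ 0.3652376  -0.39274459  0.17910498] [ 0.36620152 -0.39396727  0.17177241]
[ 0.372694   -0.42237568  0.17882182] [ 0.37371446 -0.42378636  0.17146064]
[ 0.36896534 -0.40764236  0.17895777] [ 0.36995776 -0.40895941  0.17161036]
-0.1 0.3 0.8 0 0 0 0; -0.1 0.3 0.9 0 0 0 0; -0.1 0.3 0.8 0 0 0 0; -0.1 0.3 0.8 0 0 0 0; 0 0.4 0.8 0 0 0 0; -0.1 0.3 0.9 0 0 0 0
worst {'shoulder': np.float64(0.004), 'upper': np.float64(0.028), 'elbow': np.float64(0.009), 'fore': np.float64(0.051), 'wrist': np.float64(0.215), 'hand': np.float64(0.313)} q end [-0.918  0.004  2.093 -0.278  0.68   2.201] P [ 0.36  -0.347  0.195]
{'sh': 0.0166, 'el': 0.0154, 'mid': 0.016, 'fore': 0.051}
-0.1 0.4 0.9 0 0 0 0; -0.1 0.3 0.9 0 0 0 0; -0.1 0.4 1 0 0 0 0; -0.1 0.3 0.9 0 0 0 0; 0 0.4 0.9 0 0 0 0; -0.1 0.3 0.9 0 0 0 0
worst {'shoulder': np.float64(0.004), 'upper': np.float64(0.024), 'elbow': np.float64(0.004), 'fore': np.float64(0.051), 'wrist': np.float64(0.215), 'hand': np.float64(0.313)} q end [-0.918  0.014  2.096 -0.283  0.667  2.206] P [ 0.36  -0.347  0.189]
{'sh': 0.0165, 'el': 0.0124, 'mid': 0.0143, 'fore': 0.051}
```

Emit:
move_arm:
  rows: "-0.1 0.4 0.9 0 0 0 0; -0.1 0.3 0.9 0 0 0 0; -0.1 0.4 1 0 0 0 0; -0.1 0.3 0.9 0 0 0 0; 0 0 0 0 0 0 0; 0 0 0 0 0 0 0"

```text
time_s: 23.6
eef_pos: [0.3591, -0.3473, 0.2085]
eef_rot: [0.023, -0.101, 0.973, -0.207]
wrist_force: [-0.2, -0.6, -1.1]
opening: 0.128
```

```bash
python3 fin.py
```

```text
23.6 pinch [ 0.364 -0.369  0.159] windows [ 0.373 -0.409  0.134] psi -77.81166749464352 lean 0.4199502344448949 jaw tilt -0.0026299227023166105 {'sh': 0.0163, 'el': 0.025, 'mid': 0.0205, 'fore': 0.051} [-0.204 -0.551 -1.147]
```

Emit:
move_arm:
  rows: "0 0.3 0.7 0 0 0 0; 0 0.3 0.7 0 0 0 0; 0 0.2 0.4 0 0 0 0; 0 0 0 0 0 0 0; 0 0 0 0 0 0 0; 0 0 0 0 0 0 0; 0 0 0 0 0 0 0; 0 0 0 0 0 0 0"

```text
time_s: 24.4
eef_pos: [0.3593, -0.3475, 0.1896]
eef_rot: [0.023, -0.101, 0.973, -0.208]
wrist_force: [0.7, 0.5, -0.9]
opening: 0.128
```

```bash
python3 fin.py;python3 o.py
python3 - <<'E'
from view import *
view("16",[],{"side":(310,170,470,330),"top":(270,170,430,300)},5)
cv2.imwrite("pics/full16.png",cv2.resize(np.hstack([load("side16")["color"],load("top16")["color"]]),(800,300)))
E
```

```text
24.4 pinch [ 0.364 -0.369  0.14 ] windows [ 0.373 -0.41   0.115] psi -77.72599694504302 lean 0.4214017328380686 jaw tilt -0.0033649646360217745 {'sh': 0.0163, 'el': 0.013, 'mid': 0.0145, 'fore': 0.051} [ 0.723  0.54  -0.921]
time_s 24.4
q [-0.9196  0.0116  2.0976 -0.2838  0.6663  2.2073]
eef_pos [ 0.3593 -0.3475  0.1896]
eef_rot [ 0.0232 -0.1005  0.9727 -0.2079]
wrist_force [ 0.7231  0.5403 -0.9205]
opening 0.12806307061043742
```

View pics/v_side16.png

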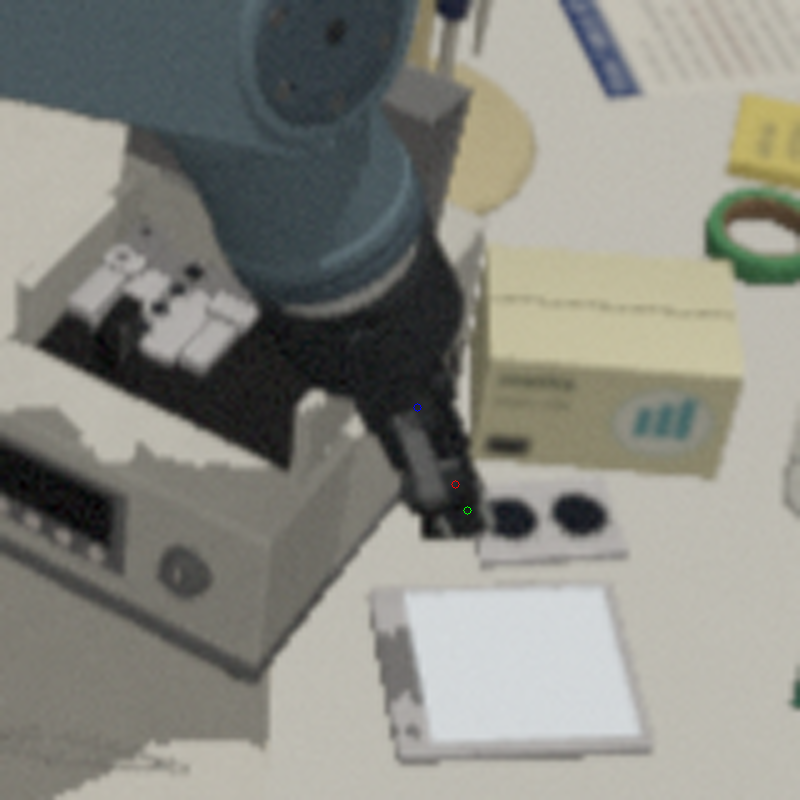

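View pics/v_top16.png

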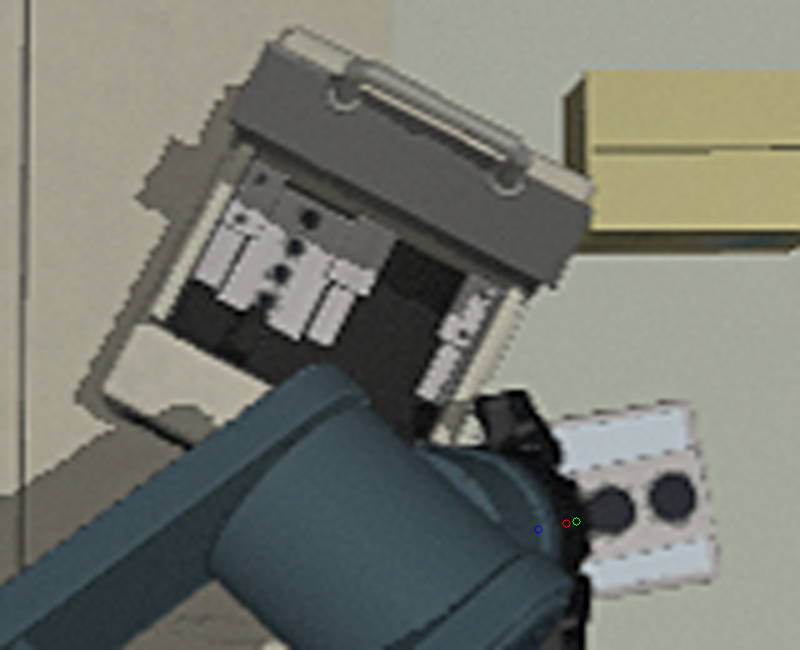

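View pics/full16.png

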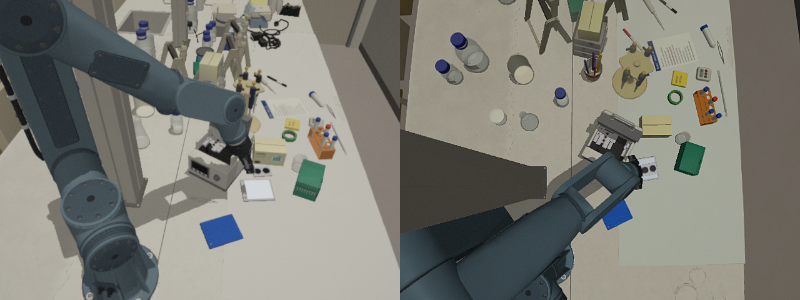

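```bash
python3 - <<'E'
from lib import *
t=load("top16");s=load("side16")
T=lambda a:(np.array(a)+.5)/5-.5+[270,170]; S=lambda a:(np.array(a)+.5)/5-.5+[310,170]
for a,b in(((611,510),(513,518)),((673,497),(580,513)),((642,503.5),(546.5,515.5))):
    print(tri([t,s],[T(a)-[.11,-.29],S(b)-[-.16,2.16]]),tri([t,s],[T(a),S(b)]))
E
python3 fin.py
```

```text
[ 0.37058077 -0.39529352  0.12175619] [ 0.37162794 -0.39658279  0.11376227]
[ 0.37692836 -0.42522843  0.12204732] [ 0.37802491 -0.42671352  0.11403686]
[ 0.37375177 -0.41024519  0.121899  ] [ 0.37482357 -0.41163214  0.11389682]
24.5 pinch [ 0.364 -0.369  0.14 ] windows [ 0.373 -0.41   0.115] psi -77.73526367328142 lean 0.42128094672247635 jaw tilt -0.0032942851929365843 {'sh': 0.0163, 'el': 0.0129, 'mid': 0.0145, 'fore': 0.051} [-0.198  0.756 -1.383]
```

Run:
```python
from bench import ctrl
print(ctrl.hand_in()); o=ctrl.get_obs(); print(o["time_s"],o["eef_pos"],o["opening"],o["wrist_force"])
```

```text
the job is handed in; nothing more can be done
None
the job is handed in; nothing more can be done
```

The job is done and handed in at about 24.5 s. The flap stands open on its own and the gripper is holding the two-window slide over the light pad.

**What I did:**
- I swung the flap up by its bow handle to about 1.8 rad, and it stayed there when released.
- The two-window slide was in the right-hand guide. I drew it about 54 mm level to the front and lifted it clear.
- I then set it back on the open floor in front of the lips for a moment, because that grip would have brought the arm too close to the column over the pad. I gripped the tab again with the fingers leaning 0.42 rad, lifted it straight up and carried it to the pad.

**Last checks:**
- **Over the pad:** the windows' centre is at about (0.374, -0.410) m. The pad centre was measured at (0.375, -0.410).
- **Height:** the arm's joint readings put the windows about 10.3 cm above the pad top. The cameras gave 10.2 cm uncorrected and 11.0 cm with my correction to the side camera, so the exact figure is uncertain by about 1 cm.
- **Level and steady:** the two windows differ in height by about 0.3 mm. The grip held at 0.128 opening, with about 1 N at the wrist.
- **Surroundings:** in the last pictures the four-window slide is in its guide, the wipes carton has not moved and the flap is open. The tweezers lay mostly under the arm's shadow, and I did not re-measure the bystanders.
- **Column:** the closest estimated gap to the column is about 13 mm at the elbow. That comes from my own model of the arm, because the elbow was not clearly visible. Readings of the measured wrist force showed no sign of contact.

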